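# Warm the vials

### The arm

A 6-joint arm with a two-finger parallel gripper is mounted at the origin on the work surface. World frame = base frame: x ahead of the robot, y to its left, z up, the work surface at z = 0. Lengths are in m, angles in rad, forces in N, time in s.
With the tool pointing down it reaches from about 0.3 to 0.75 m from the base axis. Payload 8.5 kg.
Tool frame: the origin (TCP) lies on the centre line of the jaws, within the pads' length; the fingertips stand env.nose_length ahead of it and the grasp point (between the pads) lies 8 mm behind it (env.nose_length is the distance from the TCP to the fingertips, in m); z points along the fingers, y is the line along which they close (so a half turn about z gives the same grasp; the last joint's range is limited). The gripper opens to 85 mm and grips with 20 to 120 N. Pads are 22 mm wide; open, the fingers measure 114 mm over their backs; the gripper's body (76 mm by 85 mm) begins 54 mm behind the grasp point. The pads swing forward as they close: fully open they stand 13 mm farther back than shut.
Start: joints at [1.088, 0.381, 1.297, -0, 1.464, -0.215], TCP at [0.146, 0.53, 0.242] pointing down, gripper open.
Joint ranges: [-3.11, 3.11], [-0.89, 2.33], [0.22, 2.48], [-1.42, 4.56], [0.17, 2.85], [-2.88, 2.88]. Speed limits (rad/s): [2.39, 2.39, 3.14, 3.14, 3.14, 3.14].

### API

Orientations are given as a unit quaternion [w, x, y, z].
In Python, from workcell import monitor, eyes, order, env gives the robot as it stands. The module is installed in compiled form; this text tells all that it offers.
- The arm moves only by the shell command python3 -m inch 'ROWS' [FORCE]. ROWS is JSON, a list that holds one entry, the list of rows, each a list of 7 numbers: the shift along the tool's x, y, z normalised to -1 to 1, where 1 is 40 cm, then the turn, a rotation vector about the tool's x, y, z normalised to -1 to 1, where 1 is 90 degrees, then the closure, from 0 (fully open) to 1 (shut). In form: [[[dx, dy, dz, wx, wy, wz, hand], ...]]. A call has 1 to 12 rows; each row is the pose to reach, as a shift and turn from the pose commanded when the call began, along the tool's axes at that moment; what a row does not reach only later rows make up. A row lasts 1/10 s, in which the tool goes at most 50 mm and 8.59 degrees, less where a joint would pass 70% of its speed; a pose out of reach is approached as far as the arm can. A call with a number of a shift or a turn outside -1 to 1 is refused whole. A call with a gripper value outside its range is refused whole. The fingers move at their own pace and stop on an object; FORCE is the grip in N (left out, the last holds). Time passes only in rows, so rows that repeat a pose let the fingers close. It gives the time, the measured TCP pose, the force, the opening and the grip force at its end, in the units of the state.
- monitor.state(): the state, without advancing time (a new reading comes with each control period).
- eyes.snapshot(name): name is "side" or "top" or "wrist"; returns (picture, depth): 384x512x3 uint8, blue, green, red; 384x512 float32, m along the optical axis (not along the pixel's ray), 0 where there is no reading.
- eyes.camera_info(name): a dict with "intrinsics" (3x3 intrinsics, pixels), "k1" (the pictures are not rectified: a ray, as slopes to the right and down, at radius r is drawn at 1 + k1 r^2 times it, then the intrinsics apply), "position" and "attitude" of the camera in the world. Camera axes: x right, y down, z forward; pixel columns grow to the right and rows downward; lengths in m; the calibration is good to about 2 mm. A picture is of the moment at which its call begins: read the wrist's pose just before it. camera_info takes no time and is no camera call; for the wrist camera it gives the pose at the moment of the call.
- order.finish_job(): hands the job in; it is judged then, once.
The state is a dict: "clock": time; "qpos": joint angles; "joint_vel": joint speeds; "joint_torque": joint torques, N m; "tcp_pos": TCP position; "orientation": TCP orientation; "wrist_force": force on the tool from outside, world axes, zero at the start; "wrist_torque": the same for the moment, N m; "finger_gap": finger opening in m; "grip_force": force on a finger pad.
Only numpy, scipy, OpenCV 4.12 (cv2) and the standard library are available. Lean on these libraries where they do the work, as an engineer would, in place of code of your own. Each camera call takes 0.05 s, during which the arm holds its last target. There are 200 camera calls.

### The job

Stand all the glass vials upright on the warmer's metal plate and turn its dial so that the white pointer is at the long index mark. Then press its keys one at a time: the square key, the round key twice, then the bar key to start. After that move every vial into the black tray, upright and let go, leaving the dial at the mark; grip the glass lightly (40 N on each side at most) and do not disturb the phone, the flask or the swab bin.

Things in the scene. Friction and masses are not known exactly. Their poses are not given: they have to be found in the camera images.
- warmer: White bench-top vial warmer, fixed while you work, 240 mm deep (its x) by 300 mm wide (its y) by 62 mm high; origin at the centre of its underside, x pointing away from its control strip. The grey control strip is its front 90 mm (own x -0.12 to -0.03), top 62 mm high; on the strip, from own +y to -y: dial, bar key, square key, round key, all at own x -0.075. Its place and yaw vary.
- warm_plate (a point): Centre of the top face of the warmer's sunken aluminium plate, 50 mm above the bench, axes as the warmer's. The plate is 138 mm along x and 272 mm along y, inside a rim that stands 12 mm above it.
- dial (a joint): Black dial: a disc 44 mm in diameter with an upright grip bar 42 mm long, 14 mm wide, its top 44 mm above the strip (106 mm above the bench). Turns about the vertical, value in rad, 0 to 2.6, growing clockwise seen from above; at 0 the white pointer line on the bar points to the warmer's -x, at pi/2 to its +y. The long index mark is at 1.40. Stiff enough to stay where it is left (about 0.04 N m). It starts at 0.1 to 0.7.
- dial_grip (a point): On the dial's axis, 99 mm above the bench, 7 mm below the top of the grip bar; its x axis lies along the bar, with the white pointer at its -x end.
- dial_pointer (a point): End of the white pointer line, on top of the grip bar, 20 mm from the dial's axis.
- dial_mark (a point): Middle of the long white index mark printed on the strip beside the dial, 43 mm from the dial's axis (16 mm long, 4 mm wide; the other marks are short and thin).
- key_square (a joint): Spring key with a white 26 mm square cap in the row of three on the warmer's front strip, on a black 46 mm square surround (6 mm high); value is how far it is pushed down: 0 up, 0.006 m at the stop. Starts to move at about 1 N and reaches the stop at about 4 N; counts as pressed beyond 0.004, springs back when let go.
- key_round (a joint): Spring key with a white round 28 mm cap in the row of three on the warmer's front strip, on a black 46 mm square surround (6 mm high); value is how far it is pushed down: 0 up, 0.006 m at the stop. Starts to move at about 1 N and reaches the stop at about 4 N; counts as pressed beyond 0.004, springs back when let go.
- key_bar (a joint): Spring key with a white narrow bar-shaped 36 x 12 mm (long side along the warmer's x) cap in the row of three on the warmer's front strip, on a black 46 mm square surround (6 mm high); value is how far it is pushed down: 0 up, 0.006 m at the stop. Starts to move at about 1 N and reaches the stop at about 4 N; counts as pressed beyond 0.004, springs back when let go.
- key_square_top (a point): Centre of the top face of the square key; 78 mm above the bench when up. The keys' centres are 57 mm apart.
- key_round_top (a point): Centre of the top face of the round key; 78 mm above the bench when up. The keys' centres are 57 mm apart.
- key_bar_top (a point): Centre of the top face of the bar key; 78 mm above the bench when up. The keys' centres are 57 mm apart.
- vial_a: Stoppered clear-glass vial with a white label band and an aluminium crimp cap, standing upright on the bench at the start; body 36 mm in diameter and 45 mm tall, then a neck and a narrower cap to 62 mm in all; 90 g or so, low centre of mass. Origin at the centre of its underside, z up along the vial. Two vials are of this size and two of the other; three of the four, whichever, or all four are on the bench (an absent one has no pose).
- vial_b: Stoppered clear-glass vial with a white label band and an aluminium crimp cap, standing upright on the bench at the start; body 36 mm in diameter and 45 mm tall, then a neck and a narrower cap to 62 mm in all; 90 g or so, low centre of mass. Origin at the centre of its underside, z up along the vial. Two vials are of this size and two of the other; three of the four, whichever, or all four are on the bench (an absent one has no pose).
- vial_c: Stoppered clear-glass vial with a white label band and an aluminium crimp cap, standing upright on the bench at the start; body 30 mm in diameter and 33 mm tall, then a neck and a narrower cap to 50 mm in all; 60 g or so, low centre of mass. Origin at the centre of its underside, z up along the vial. Two vials are of this size and two of the other; three of the four, whichever, or all four are on the bench (an absent one has no pose).
- vial_d: Stoppered clear-glass vial with a white label band and an aluminium crimp cap, standing upright on the bench at the start; body 30 mm in diameter and 33 mm tall, then a neck and a narrower cap to 50 mm in all; 60 g or so, low centre of mass. Origin at the centre of its underside, z up along the vial. Two vials are of this size and two of the other; three of the four, whichever, or all four are on the bench (an absent one has no pose).
- tray: Black open tray, fixed while you work, 150 mm (its x) by 250 mm (its y), walls 5 mm thick and 30 mm high. Origin at the centre of its underside. Its place and yaw vary.
- tray_in (a point): Centre of the tray's inner floor, 5 mm above the bench, axes as the tray's; the inner floor is 140 mm by 240 mm.
- phone: Dark phone lying flat, 75 x 150 x 9 mm, not to be disturbed; origin at the centre of its underside.
- flask: Teal drinking flask standing upright, 72 mm in diameter, 220 mm tall, not to be disturbed; origin at the centre of its underside.
- swab_bin: Small open translucent bin of swabs, 110 x 150 x 75 mm, not to be disturbed; origin at the centre of its underside.

How it is judged:
On the way, in this order (a step that is already met when the one before it is completed fails the run):
1. every vial stands released on the warm plate and the dial points to the long mark (x of vial_a in the frame of warm_plate between -0.062 and 0.062 m and y of vial_a in the frame of warm_plate between -0.13 and 0.13 m and z of vial_a in the frame of warm_plate between -0.008 and 0.008 m and angle between each of vial_a, vial_b, vial_c, vial_d's own z axis and vertical below 0.15 rad and linear speed of each of vial_a, vial_b, vial_c, vial_d below 0.03 m/s and contact force between the fingers and vial_a below 0.3 N and x of vial_b in the frame of warm_plate between -0.062 and 0.062 m and y of vial_b in the frame of warm_plate between -0.13 and 0.13 m and z of vial_b in the frame of warm_plate between -0.008 and 0.008 m and contact force between the fingers and vial_b below 0.3 N and x of vial_c in the frame of warm_plate between -0.062 and 0.062 m and y of vial_c in the frame of warm_plate between -0.13 and 0.13 m and z of vial_c in the frame of warm_plate between -0.008 and 0.008 m and contact force between the fingers and vial_c below 0.3 N and x of vial_d in the frame of warm_plate between -0.062 and 0.062 m and y of vial_d in the frame of warm_plate between -0.13 and 0.13 m and z of vial_d in the frame of warm_plate between -0.008 and 0.008 m and contact force between the fingers and vial_d below 0.3 N and value of joint dial between 1.25 and 1.55 rad and value of joint each of key_square, key_round, key_bar below 0.0015 m), for 0.2 s.
2. the square key is pressed alone (value of joint key_square above 0.004 m and value of joint each of key_round, key_bar below 0.0015 m and value of joint dial between 1.25 and 1.55 rad), for 0.05 s.
3. the round key is pressed alone (value of joint key_round above 0.004 m and value of joint each of key_square, key_bar below 0.0015 m and value of joint dial between 1.25 and 1.55 rad), for 0.05 s.
4. the keys are let up (value of joint each of key_square, key_round, key_bar below 0.0015 m), for 0.05 s.
5. the round key is pressed a second time (all of step 3), for 0.05 s.
6. the bar key is pressed alone, with the vials still on the plate (value of joint key_bar above 0.004 m and value of joint each of key_square, key_round below 0.0015 m and value of joint dial between 1.25 and 1.55 rad and x of vial_a in the frame of warm_plate between -0.075 and 0.075 m and y of vial_a in the frame of warm_plate between -0.145 and 0.145 m and x of vial_b in the frame of warm_plate between -0.075 and 0.075 m and y of vial_b in the frame of warm_plate between -0.145 and 0.145 m and x of vial_c in the frame of warm_plate between -0.075 and 0.075 m and y of vial_c in the frame of warm_plate between -0.145 and 0.145 m and x of vial_d in the frame of warm_plate between -0.075 and 0.075 m and y of vial_d in the frame of warm_plate between -0.145 and 0.145 m), for 0.05 s.
At the end, for the whole second after the job is handed in: every vial present stands upright (within 0.15 rad) on the floor of the black tray, released and at rest, the dial is within 0.15 rad of the long mark (1.25 to 1.55) and all keys are up (all of step 4 and x of vial_a in the frame of tray_in between -0.062 and 0.062 m and y of vial_a in the frame of tray_in between -0.112 and 0.112 m and z of vial_a in the frame of tray_in between -0.008 and 0.008 m and angle between each of vial_a, vial_b, vial_c, vial_d's own z axis and vertical below 0.15 rad and linear speed of each of vial_a, vial_b, vial_c, vial_d below 0.03 m/s and contact force between the fingers and vial_a below 0.3 N and x of vial_b in the frame of tray_in between -0.062 and 0.062 m and y of vial_b in the frame of tray_in between -0.112 and 0.112 m and z of vial_b in the frame of tray_in between -0.008 and 0.008 m and contact force between the fingers and vial_b below 0.3 N and x of vial_c in the frame of tray_in between -0.062 and 0.062 m and y of vial_c in the frame of tray_in between -0.112 and 0.112 m and z of vial_c in the frame of tray_in between -0.008 and 0.008 m and contact force between the fingers and vial_c below 0.3 N and x of vial_d in the frame of tray_in between -0.062 and 0.062 m and y of vial_d in the frame of tray_in between -0.112 and 0.112 m and z of vial_d in the frame of tray_in between -0.008 and 0.008 m and contact force between the fingers and vial_d below 0.3 N and value of joint dial between 1.25 and 1.55 rad); the robot touches nothing.
It fails at once if a glass vial is squeezed hard: the forces of the two fingers on it add up to over 100 N (contact force between the fingers and vial_a above 100 N or contact force between the fingers and vial_b above 100 N or contact force between the fingers and vial_c above 100 N or contact force between the fingers and vial_d above 100 N).
It fails at once if two keys are held down together (value of joint each of key_square, key_round above 0.003 m or value of joint each of key_square, key_bar above 0.003 m or value of joint each of key_round, key_bar above 0.003 m).
It fails at once if the phone, flask or swab bin is moved by more than 20 mm (distance of any of phone, flask, swab_bin from where it was at the start of the episode above 0.02 m).
Of vial_a, vial_b, vial_c, vial_d only 3 to 4 are there at a start; the rules pass over those that are not, and their reading is None.
At some moment in a run one of vial_a, vial_b, vial_c, vial_d may be knocked a few centimetres aside while the robot is not near it.
It also fails if it takes over 210 s, if anything falls off the work surface, if the arm or the gripper's body presses on something with over 40 N, if the wrist force passes 120 N, or if a joint passes its speed limit or range.

## Working session

There is one attempt and no reset: what is moved stays moved. The work goes in short steps, Python scripts to look and compute and a shell command to move; the robot and the scene stay as the last step left them, time stands still between calls to the robot, and variables do not carry over. Pictures are saved under pics/ and viewed, at most 14 in all, crops included, and the job is handed in when it is done.

```bash
mkdir -p pics; cat > h.py <<'E'
import numpy as np,cv2
from workcell import monitor,eyes,order,env
from scipy.spatial.transform import Rotation as R
def Rq(q): return R.from_quat([q[1],q[2],q[3],q[0]])
def cam(n):
    i=eyes.camera_info(n); return np.array(i["intrinsics"]),i["k1"],np.array(i["position"]),i["attitude"]
def rot(a):
    a=np.array(a); return a if a.shape==(3,3) else Rq(a).as_matrix()
def rays(n,uv):
    K,k1,p,a=cam(n); uv=np.array(uv,float).reshape(-1,2)
    d=np.c_[(uv[:,0]-K[0,2])/K[0,0],(uv[:,1]-K[1,2])/K[1,1]]
    s=d.copy()
    for _ in range(20): s=d/(1+k1*(s**2).sum(1,keepdims=True))
    return p,np.c_[s,np.ones(len(s))],rot(a)
def atz(n,uv,z):
    p,s,M=rays(n,uv); w=s@M.T; return p+w*((z-p[2])/w[:,2])[:,None]
def cloud(n,dep,c=None):
    v,u=np.nonzero(dep>0); p,s,M=rays(n,np.c_[u,v]); return u,v,p+(s*dep[v,u][:,None])@M.T
def proj(n,P):
    K,k1,p,a=cam(n); q=(np.atleast_2d(P)-p)@rot(a); s=q[:,:2]/q[:,2:]
    s=s*(1+k1*(s**2).sum(1,keepdims=True)); return s*[K[0,0],K[1,1]]+[K[0,2],K[1,2]]
def st():
    s=monitor.state(); print({k:np.round(s[k],3).tolist() for k in("clock","tcp_pos","orientation","wrist_force","finger_gap","grip_force")},"q",np.round(s["qpos"],2)); return s
def togo(xyz,yaw=None):
    """shift (tool units) to world tcp target with tool down; yaw= world angle of the tool y axis"""
    s=monitor.state(); r=Rq(s["orientation"]); M=r.as_matrix()
    d=M.T@(np.array(xyz)-s["tcp_pos"])/0.4; w=np.zeros(3)
    if yaw is not None:
        cur=np.arctan2(M[1,1],M[0,1]); dy=(yaw-cur+np.pi/2)%np.pi-np.pi/2
        y=cur+dy; yv=np.array([np.cos(y),np.sin(y),0]); z=np.array([0,0,-1.]); T=np.c_[np.cross(yv,z),yv,z]
        w=R.from_matrix(M.T@T).as_rotvec()/(np.pi/2)
    print("shift",np.round(d,4),"turn",np.round(w,4)); return d,w
E
python3 - <<'E'
from h import *
s=st(); print(env.nose_length)
for n in("top","side"):
    p,d=eyes.snapshot(n); cv2.imwrite(f"pics/{n}0.png",p); np.savez(f"{n}0.npz",p=p,d=d); print(n,cam(n))
E
```

```text
{'clock': 0.0, 'tcp_pos': [0.145, 0.53, 0.242], 'orientation': [-0.0, 0.133, 0.991, -0.001], 'wrist_force': [0.001, 0.492, 0.317], 'finger_gap': 0.086, 'grip_force': 0.0} q [ 1.09  0.38  1.3   0.    1.46 -0.22]
0.011
top (array([[358.8180535 ,   0.        , 257.61860528],
       [  0.        , 358.8180535 , 192.41287116],
       [  0.        ,   0.        ,   1.        ]]), -0.05995839412921065, array([0.37684807, 0.10446419, 1.18050057]), array([-0.05312763,  0.70817273, -0.70089014,  0.06649707]))
side (array([[450.3905695 ,   0.        , 255.48345391],
       [  0.        , 450.3905695 , 193.45369363],
       [  0.        ,   0.        ,   1.        ]]), -0.1606609033017217, array([-0.05233783,  1.17877195,  0.7780714 ]), array([ 0.12615608, -0.22035673,  0.83212191, -0.49305242]))
```

View pics/top0.png

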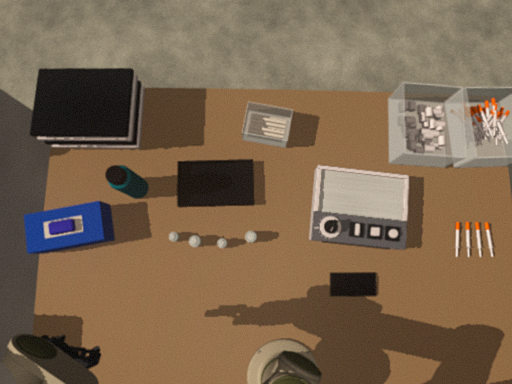

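View pics/side0.png

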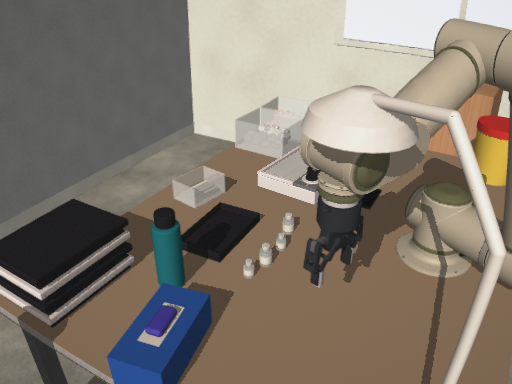

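Top view (up = +x, left = +y): vials at (174,237), (195,241), (222,243), (250,237). Tray is around (216,183), the warmer around (360,207) with its dial at (330,228) and keys at (357,230), (375,232), (393,234). Flask is at (125,180), bin at (268,124), phone at (353,284).

```bash
python3 - <<'E'
from h import *
z=np.load("top0.npz"); d=z["d"]; p=z["p"]
u,v,P=cloud("top",d)
def sel(a,b,c,e,z0,z1): return P[(u>a)&(u<b)&(v>c)&(v<e)&(P[:,2]>z0)&(P[:,2]<z1)]
print("table z",np.median(sel(280,300,190,230,-.05,.05)[:,2]))
for n,b in {"warmer":(295,425,155,260,.045,.075),"plate":(320,402,175,205,.03,.07),"tray":(165,265,150,215,.018,.04),"bin":(235,300,95,150,.02,.09),"flask":(100,155,160,200,.1,.3),"phone":(320,385,265,300,.005,.02)}.items():
    q=sel(*b); r=cv2.minAreaRect(q[:,:2].astype(np.float32)*1000); print(n,len(q),"z",np.round(np.percentile(q[:,2],[5,50,95]),3),r)
for c in((174,237),(195,241),(222,243),(250,237)):
    q=sel(c[0]-11,c[0]+11,c[1]-11,c[1]+11,.012,.09); t=q[q[:,2]>q[:,2].max()-.008]
    print(c,len(q),q[:,2].max().round(4),t.mean(0).round(4),q.min(0).round(3),q.max(0).round(3))
cv2.imwrite("pics/c1.png",cv2.resize(np.hstack([p[160:256,300:420]]),None,fx=6,fy=6,interpolation=2))
print(proj("top",[[.4,-.1,.05]]))
E
```

```text
table z 0.0011253066382417298
warmer 6761 z [0.048 0.055 0.069] ((554.5582275390625, -274.8636474609375), (355.71612548828125, 302.9220886230469), 84.00119018554688)
plate 2338 z [0.048 0.051 0.055] ((582.5408325195312, -251.94967651367188), (93.9131851196289, 267.69476318359375), 0.500749409198761)
tray 474 z [0.02  0.029 0.033] ((606.8156127929688, 223.2100830078125), (151.55567932128906, 249.47805786132812), 2.40278697013855)
bin 1250 z [0.022 0.034 0.076] ((802.5709228515625, 55.70997619628906), (150.45799255371094, 113.05233001708984), 80.01124572753906)
flask 742 z [0.114 0.186 0.222] ((585.0167846679688, 476.4967041015625), (60.003562927246094, 70.66854095458984), 55.92398452758789)
phone 1169 z [0.006 0.01  0.014] ((286.9743347167969, -226.61331176757812), (104.36226654052734, 207.2475128173828), 0.04245810583233833)
(174, 237) 74 0.0539 [0.4278 0.3512 0.0505] [0.414 0.338 0.014] [0.443 0.364 0.054]
(195, 241) 116 0.0676 [0.4143 0.2828 0.0635] [0.398 0.265 0.016] [0.43  0.301 0.068]
(222, 243) 76 0.0545 [0.4106 0.197  0.0504] [0.397 0.182 0.018] [0.422 0.211 0.054]
(250, 237) 107 0.0673 [0.4309 0.1055 0.0634] [0.413 0.087 0.018] [0.447 0.122 0.067]
[[315.77279738 246.64911511]]
```

View pics/c1.png

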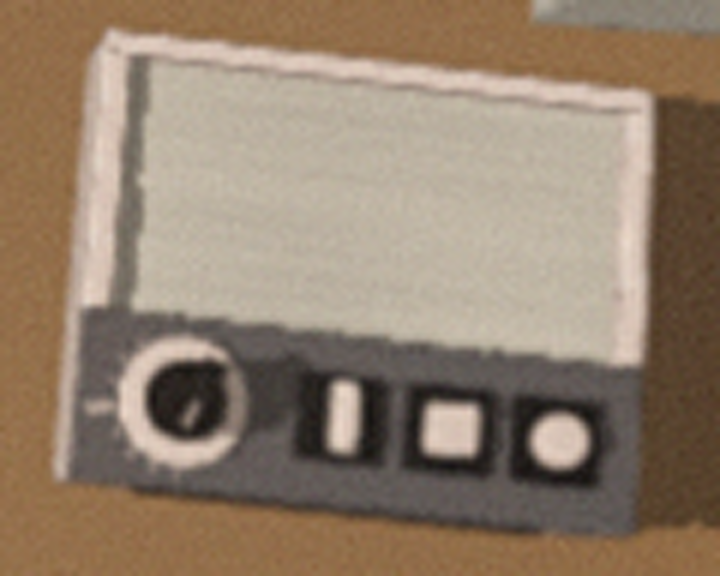

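```bash
python3 - <<'E'
from h import *
from scipy.optimize import least_squares
f=lambda L:(np.array(L,float)+.5)/6-.5+[300,160]
k=atz("top",f([(345,418),(451,430),(559,441)]),.078); print(k, np.linalg.norm(np.diff(k,axis=0),axis=1))
c=atz("top",f([(105,32),(653,95),(632,532),(57,482)]),.062); print("corners",c.round(4))
a=c[0]-c[1]; yaw=np.arctan2(-a[0],a[1]); b=k[0]-k[2]; print(yaw,np.arctan2(-b[0],b[1]),np.linalg.norm(a))
dd=atz("top",f([(181,402)]),.062)[0]; print("dial",dd)
def own(t,L): cs,s=np.cos(t[2]),np.sin(t[2]); L=np.array(L); return np.c_[t[0]+cs*L[:,0]-s*L[:,1],t[1]+s*L[:,0]+cs*L[:,1]]
def res(t): return np.r_[(own(t,[(.12,.15),(.12,-.15),(-.12,-.15)])-c[:3,:2]).ravel(),(own(t,[(-.075,t[3]),(-.075,t[3]-.057),(-.075,t[3]-.114)])-k[:,:2]).ravel(),(own(t,[(-.075,t[4])])-dd[:2]).ravel()]
s=least_squares(res,[.55,-.25,-.1,.03,.1]); print(s.x.round(4),(s.fun*1000).round(1))
for n,L in dict(plate=[(.039,0)],bar=[(-.075,s.x[3])],sq=[(-.075,s.x[3]-.057)],rnd=[(-.075,s.x[3]-.114)],dial=[(-.075,s.x[4])]).items(): print(n,own(s.x,L).round(4))
print("wristcam",cam("wrist")[2],rot(cam("wrist")[3]).round(2).tolist())
E
```

```text
[[ 0.45349826 -0.22471837  0.078     ]
 [ 0.44764701 -0.28019261  0.078     ]
 [ 0.44225535 -0.33710384  0.078     ]] [0.05578198 0.05716606]
corners [[ 0.6605 -0.1068  0.062 ]
 [ 0.6302 -0.406   0.062 ]
 [ 0.3958 -0.3804  0.062 ]
 [ 0.4204 -0.0772  0.062 ]]
-0.10064516334562051 -0.09970704744864822 0.3006813878336506
dial [ 0.46234646 -0.14295356  0.062     ]
[ 0.5272 -0.244  -0.0995  0.0126  0.0941] [ 1.   0.2  1.4  0.8 -3.  -0.9  0.3  0.7  0.5 -0.5  0.2 -0.3 -0.5  0. ]
plate [[ 0.566  -0.2478]]
bar [[ 0.4538 -0.224 ]]
sq [[ 0.4481 -0.2807]]
rnd [[ 0.4425 -0.3374]]
dial [[ 0.4619 -0.1429]]
wristcam [0.06741571 0.55037672 0.37306731] [[0.26, 0.92, 0.3], [0.96, -0.25, -0.08], [-0.0, 0.31, -0.95]]
```

```bash
python3 - <<'E'
from h import *
togo([.431,.1055,.16],-.1)
def own(o,yaw,L): c,s=np.cos(yaw),np.sin(yaw); return [(round(o[0]+c*x-s*y,4),round(o[1]+s*x+c*y,4)) for x,y in L]
print("plate",own((.566,-.2478),-.0995,[(0,y) for y in(-.09,-.03,.03,.09)]))
print("tray",own((.607,.223),.042,[(0,y) for y in(-.085,-.028,.028,.085)]))
E
```

```text
shift [-0.9695 -0.8346  0.2052] turn [-8.000e-04  4.000e-04  8.932e-01]
plate [(np.float64(0.5571), np.float64(-0.3374)), (np.float64(0.563), np.float64(-0.2777)), (np.float64(0.569), np.float64(-0.2179)), (np.float64(0.5749), np.float64(-0.1582))]
tray [(np.float64(0.6106), np.float64(0.1381)), (np.float64(0.6082), np.float64(0.195)), (np.float64(0.6058), np.float64(0.251)), (np.float64(0.6034), np.float64(0.3079))]
```

```bash
T='[-0.9695,-0.8346,0.205,0,0,0.893,0]'; python3 -m inch '[[[-0.9695,-0.8346,0.205,0,0,0.893,0],[-0.9695,-0.8346,0.205,0,0,0.893,0],[-0.9695,-0.8346,0.205,0,0,0.893,0],[-0.9695,-0.8346,0.205,0,0,0.893,0],[-0.9695,-0.8346,0.205,0,0,0.893,0],[-0.9695,-0.8346,0.205,0,0,0.893,0],[-0.9695,-0.8346,0.205,0,0,0.893,0],[-0.9695,-0.8346,0.205,0,0,0.893,0],[-0.9695,-0.8346,0.205,0,0,0.893,0],[-0.9695,-0.8346,0.205,0,0,0.893,0],[-0.9695,-0.8346,0.205,0,0,0.893,0],[-0.9695,-0.8346,0.205,0,0,0.893,0]]]' 30
python3 - <<'E'
from h import *
s=st(); togo([.431,.1055,.022],-.1)
p,d=eyes.snapshot("wrist"); cv2.imwrite("pics/w1.png",p); u,v,P=cloud("wrist",d)
m=(P[:,2]>.04)&(P[:,2]<.075)&(abs(P[:,0]-.43)<.05)&(abs(P[:,1]-.105)<.05); print(m.sum(),P[m].mean(0) if m.any() else 0,P[m].max(0),P[m].min(0))
E
```

```text
clock: 1.3
tcp_pos: [0.4321, 0.1039, 0.1596]
orientation: [-0.0, 0.743, 0.67, -0.0]
wrist_force: [-0.3, 0.0, 0.1]
finger_gap: 0.0853
grip_force: 0.0
{'clock': 1.3, 'tcp_pos': [0.432, 0.104, 0.16], 'orientation': [-0.0, 0.743, 0.67, -0.0], 'wrist_force': [-0.291, 0.018, 0.051], 'finger_gap': 0.085, 'grip_force': 0.0} q [-0.03  0.29  1.71 -0.    1.14  0.07]
shift [ 0.0038 -0.0029  0.3441] turn [-0.0007  0.0002 -0.0022]
1510 [0.43052114 0.11011869 0.05249062] [0.44760407 0.12434498 0.06410975] [0.41254735 0.08904029 0.0402277 ]
```

View pics/w1.png

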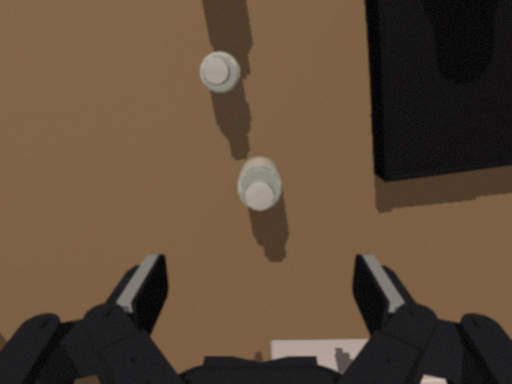

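```bash
python3 -m inch '[[[0.004,-0.003,0.2,0,0,0,0],[0.004,-0.003,0.3,0,0,0,0],[0.004,-0.003,0.344,0,0,0,0],[0.004,-0.003,0.344,0,0,0,0],[0.004,-0.003,0.344,0,0,0,1],[0.004,-0.003,0.344,0,0,0,1],[0.004,-0.003,0.344,0,0,0,1],[0.004,-0.003,0.344,0,0,0,1],[0.004,-0.003,0.344,0,0,0,1],[0.004,-0.003,0.344,0,0,0,1],[0.004,-0.003,0.344,0,0,0,1]]]' 25; python3 - <<'E'
from h import *
s=st(); togo([.432,.104,.16]); togo([.5571,-.3374,.16],-.0995)
E
```

```text
clock: 2.45
tcp_pos: [0.4309, 0.1077, 0.0243]
orientation: [0.001, 0.742, 0.671, 0.001]
wrist_force: [-1.7, 1.6, 10.7]
finger_gap: 0.0353
grip_force: 23.9
{'clock': 2.45, 'tcp_pos': [0.431, 0.108, 0.024], 'orientation': [0.001, 0.742, 0.671, 0.001], 'wrist_force': [-1.691, 1.627, 10.68], 'finger_gap': 0.035, 'grip_force': 23.918} q [-0.02  0.51  1.88  0.    0.75  0.08]
shift [-0.0087  0.0048 -0.3391] turn [0. 0. 0.]
shift [-1.0755  0.426  -0.3383] turn [ 0.002  -0.0003 -0.0002]
```

```bash
python3 -m inch '[[[0,0,-0.12,0,0,0,1],[0,0,-0.24,0,0,0,1],[0,0,-0.34,0,0,0,1],[-0.96,0.38,-0.34,0,0,0,1],[-0.96,0.38,-0.34,0,0,0,1],[-0.96,0.38,-0.34,0,0,0,1],[-0.96,0.38,-0.34,0,0,0,1],[-0.96,0.38,-0.34,0,0,0,1],[-0.96,0.38,-0.34,0,0,0,1],[-0.96,0.38,-0.34,0,0,0,1],[-0.96,0.38,-0.34,0,0,0,1],[-0.96,0.38,-0.34,0,0,0,1]]]'; python3 - <<'E'
from h import *
s=st(); togo([.5571,-.3374,.10],-.0995); togo([.5571,-.3374,.0755],-.0995)
E
```

```text
clock: 3.65
tcp_pos: [0.5434, -0.2943, 0.1591]
orientation: [0.001, 0.743, 0.67, -0.0]
wrist_force: [-0.4, 0.7, -0.8]
finger_gap: 0.0351
grip_force: 26.0
{'clock': 3.65, 'tcp_pos': [0.543, -0.294, 0.159], 'orientation': [0.001, 0.743, 0.67, -0.0], 'wrist_force': [-0.379, 0.667, -0.822], 'finger_gap': 0.035, 'grip_force': 25.964} q [-0.69  0.56  1.23 -0.    1.34 -0.58]
shift [-0.1034  0.045   0.1481] turn [ 0.001   0.0012 -0.0025]
shift [-0.1033  0.0449  0.2093] turn [ 0.001   0.0012 -0.0025]
```

```bash
python3 -m inch '[[[-0.103,0.045,0,0,0,0,1],[-0.103,0.045,0.1,0,0,0,1],[-0.103,0.045,0.18,0,0,0,1],[-0.103,0.045,0.208,0,0,0,1],[-0.103,0.045,0.21,0,0,0,1],[-0.103,0.045,0.21,0,0,0,1]]]'; python3 - <<'E'
from h import *
s=st(); togo([.5571,-.3374,.074],-.0995)
E
```

```text
clock: 4.25
tcp_pos: [0.5573, -0.3323, 0.076]
orientation: [0.001, 0.741, 0.671, 0.0]
wrist_force: [0.5, 0.2, -1.7]
finger_gap: 0.0354
grip_force: 26.9
{'clock': 4.25, 'tcp_pos': [0.557, -0.332, 0.076], 'orientation': [0.001, 0.741, 0.671, 0.0], 'wrist_force': [0.538, 0.244, -1.703], 'finger_gap': 0.035, 'grip_force': 26.876} q [-0.72  0.7   1.23  0.    1.21 -0.62]
shift [-0.0128  0.0007  0.0051] turn [0.0008 0.0005 0.0001]
```

```bash
python3 -m inch '[[[-0.012,0,0.003,0,0,0,1],[-0.012,0,0.003,0,0,0,1],[-0.012,0,0.002,0,0,0,0],[-0.012,0,0,0,0,0,0],[-0.012,0,0,0,0,0,0],[-0.012,0,0,0,0,0,0],[-0.012,0,-0.08,0,0,0,0],[-0.012,0,-0.18,0,0,0,0],[-0.012,0,-0.25,0,0,0,0],[-0.012,0,-0.25,0,0,0,0]]]'; python3 - <<'E'
from h import *
s=st(); p,d=eyes.snapshot("wrist"); cv2.imwrite("pics/w2.png",p)
p,d=eyes.snapshot("top");u,v,P=cloud("top",d)
for c in((.4278,.3512),(.4143,.2828),(.4106,.197),(.5571,-.3374)):
    z0=.03 if c[1]>0 else .085
    m=(abs(P[:,:2]-c).max(1)<.04)&(P[:,2]>z0)&(P[:,2]<.13); q=P[m]; t=q[q[:,2]>q[:,2].max()-.01] if len(q) else q; print(c,len(q),q.max(0).round(4) if len(q) else 0,t.mean(0).round(4))
E
```

```text
clock: 5.25
tcp_pos: [0.5577, -0.3382, 0.1794]
orientation: [0.004, 0.741, 0.671, 0.0]
wrist_force: [0.2, -1.0, -0.9]
finger_gap: 0.0856
grip_force: 0.0
{'clock': 5.25, 'tcp_pos': [0.558, -0.338, 0.179], 'orientation': [0.004, 0.741, 0.671, 0.0], 'wrist_force': [0.208, -1.018, -0.949], 'finger_gap': 0.086, 'grip_force': 0.0} q [-0.73  0.6   1.09  0.    1.44 -0.63]
(0.4278, 0.3512) 56 [0.4422 0.3627 0.0552] [0.4279 0.3507 0.0513]
(0.4143, 0.2828) 110 [0.4301 0.3012 0.0677] [0.4143 0.2824 0.0627]
(0.4106, 0.197) 69 [0.422  0.211  0.0556] [0.4103 0.1967 0.0509]
(0.5571, -0.3374) 69 [ 0.5722 -0.3224  0.1157] [ 0.5591 -0.3327  0.1122]
```

View pics/w2.png

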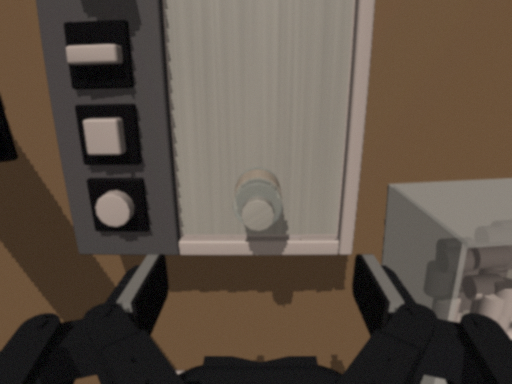

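The wrist view shows the vial upright on the plate at (258,205), between the strip and the rim. Next vial.

```bash
python3 - <<'E'
from h import *
togo([.4104,.1968,.15],-.1)
E
```

```text
shift [ 1.2919 -0.496   0.0615] turn [0.0002 0.0001 0.0002]
```

```bash
python3 -m inch '[[[1,-0.384,0.0,0,0,0,0],[1,-0.384,0.0,0,0,0,0],[1,-0.384,0.0,0,0,0,0],[1,-0.384,0.0,0,0,0,0],[1,-0.384,0.0,0,0,0,0],[1,-0.384,0.0,0,0,0,0],[1,-0.384,0.0,0,0,0,0],[1,-0.384,0.0,0,0,0,0],[1,-0.384,0.0,0,0,0,0]]]'; python3 - <<'E'
from h import *
st();togo([.4104,.1968,.15],-.1)
E
```

```text
clock: 6.25
tcp_pos: [0.4413, 0.0788, 0.1736]
orientation: [-0.001, 0.741, 0.672, -0.001]
wrist_force: [0.1, -0.6, 0.2]
finger_gap: 0.0855
grip_force: 0.0
{'clock': 6.25, 'tcp_pos': [0.441, 0.079, 0.174], 'orientation': [-0.001, 0.741, 0.672, -0.001], 'wrist_force': [0.093, -0.56, 0.218], 'finger_gap': 0.086, 'grip_force': 0.0} q [-0.09  0.28  1.68  0.    1.19  0.01]
shift [ 0.286  -0.1054  0.0594] turn [-0.0021 -0.0002  0.0014]
```

```bash
python3 -m inch '[[[0.286,-0.105,0.06,0,0,0,0],[0.286,-0.105,0.06,0,0,0,0],[0.286,-0.105,0.06,0,0,0,0],[0.286,-0.105,0.06,0,0,0,0],[0.286,-0.105,0.16,0,0,0,0],[0.286,-0.105,0.26,0,0,0,0],[0.286,-0.105,0.36,0,0,0,0],[0.286,-0.105,0.385,0,0,0,0],[0.286,-0.105,0.385,0,0,0,0]]]'; python3 - <<'E'
from h import *
st();togo([.4104,.1968,.018],-.1)
p,d=eyes.snapshot("wrist"); u,v,P=cloud("wrist",d)
m=(P[:,2]>.025)&(P[:,2]<.06)&(abs(P[:,0]-.41)<.022)&(abs(P[:,1]-.197)<.03); print(m.sum(),P[m].max(0),P[m].min(0))
E
```

```text
clock: 7.15
tcp_pos: [0.4125, 0.1934, 0.0198]
orientation: [-0.001, 0.742, 0.671, -0.002]
wrist_force: [0.7, -0.1, 0.7]
finger_gap: 0.0849
grip_force: 0.0
{'clock': 7.15, 'tcp_pos': [0.413, 0.193, 0.02], 'orientation': [-0.001, 0.742, 0.671, -0.002], 'wrist_force': [0.679, -0.061, 0.651], 'finger_gap': 0.085, 'grip_force': 0.0} q [ 0.18  0.54  1.85 -0.    0.76  0.28]
shift [ 0.0078 -0.0061  0.0044] turn [-0.0023  0.0007 -0.0003]
4567 [0.42590496 0.21250628 0.05298959] [0.39571532 0.18489712 0.02504667]
```

```bash
python3 -m inch '[[[0.008,-0.006,0.0,0,0,0,0],[0.008,-0.006,0.0,0,0,0,1],[0.008,-0.006,0.0,0,0,0,1],[0.008,-0.006,0.0,0,0,0,1],[0.008,-0.006,0.0,0,0,0,1],[0.008,-0.006,0.0,0,0,0,1],[0.008,-0.006,0.0,0,0,0,1],[0.008,-0.006,-0.1,0,0,0,1],[0.008,-0.006,-0.22,0,0,0,1],[0.008,-0.006,-0.34,0,0,0,1],[0.008,-0.006,-0.34,0,0,0,1]]]' 25; python3 - <<'E'
from h import *
s=st(); togo([.563,-.2777,.16],-.0995)
E
```

```text
clock: 8.3
tcp_pos: [0.4132, 0.198, 0.1621]
orientation: [0.003, 0.741, 0.671, 0.005]
wrist_force: [-0.0, -0.0, -1.1]
finger_gap: 0.0288
grip_force: 25.1
{'clock': 8.3, 'tcp_pos': [0.413, 0.198, 0.162], 'orientation': [0.003, 0.741, 0.671, 0.005], 'wrist_force': [-0.045, -0.01, -1.092], 'finger_gap': 0.029, 'grip_force': 25.134} q [0.19 0.3  1.68 0.   1.15 0.29]
shift [-1.1463  0.4906  0.0068] turn [ 0.0067 -0.002   0.    ]
```

```bash
python3 -m inch '[[[-1,0.428,0,0,0,0,1],[-1,0.428,0,0,0,0,1],[-1,0.428,0,0,0,0,1],[-1,0.428,0,0,0,0,1],[-1,0.428,0,0,0,0,1],[-1,0.428,0,0,0,0,1],[-1,0.428,0,0,0,0,1],[-1,0.428,0,0,0,0,1],[-1,0.428,0,0,0,0,1],[-1,0.428,0,0,0,0,1]]]'; python3 - <<'E'
from h import *
s=st(); togo([.563,-.2777,.072],-.0995)
E
```

```text
clock: 9.3
tcp_pos: [0.5419, -0.2217, 0.1554]
orientation: [0.0, 0.743, 0.669, -0.0]
wrist_force: [-0.1, 1.0, -1.4]
finger_gap: 0.0288
grip_force: 25.1
{'clock': 9.3, 'tcp_pos': [0.542, -0.222, 0.155], 'orientation': [0.0, 0.743, 0.669, -0.0], 'wrist_force': [-0.05, 1.024, -1.356], 'finger_gap': 0.029, 'grip_force': 25.136} q [-0.59  0.52  1.33 -0.    1.29 -0.49]
shift [-0.1337  0.067   0.2087] turn [-0.0002  0.0003 -0.0028]
```

```bash
python3 -m inch '[[[-0.134,0.067,0,0,0,0,1],[-0.134,0.067,0.05,0,0,0,1],[-0.134,0.067,0.15,0,0,0,1],[-0.134,0.067,0.2,0,0,0,1],[-0.134,0.067,0.206,0,0,0,1],[-0.134,0.067,0.206,0,0,0,1],[-0.134,0.067,0.206,0,0,0,1]]]'; python3 - <<'E'
from h import *
s=st(); togo([.563,-.2777,.070],-.0995)
E
```

```text
clock: 10.0
tcp_pos: [0.5633, -0.2735, 0.0756]
orientation: [0.001, 0.741, 0.671, 0.0]
wrist_force: [0.2, 0.6, -0.4]
finger_gap: 0.0295
grip_force: 25.9
{'clock': 10.0, 'tcp_pos': [0.563, -0.273, 0.076], 'orientation': [0.001, 0.741, 0.671, 0.0], 'wrist_force': [0.247, 0.585, -0.358], 'finger_gap': 0.029, 'grip_force': 25.939} q [-0.64  0.66  1.3   0.    1.17 -0.54]
shift [-0.0106  0.0003  0.0139] turn [0.001  0.0005 0.0001]
```

```bash
python3 -m inch '[[[-0.011,0,0.008,0,0,0,1],[-0.011,0,0.012,0,0,0,1],[-0.011,0,0.013,0,0,0,1],[-0.011,0,0.013,0,0,0,1],[-0.011,0,0.012,0,0,0,0],[-0.011,0,0.01,0,0,0,0],[-0.011,0,0.01,0,0,0,0],[-0.011,0,0.01,0,0,0,0],[-0.011,0,-0.08,0,0,0,0],[-0.011,0,-0.18,0,0,0,0],[-0.011,0,-0.25,0,0,0,0]]]'; python3 - <<'E'
from h import *
s=st(); togo([.4143,.2826,.16],-.1)
p,d=eyes.snapshot("wrist"); cv2.imwrite("pics/w3.png",p);u,v,P=cloud("wrist",d)
m=(abs(P[:,:2]-[.563,-.2777]).max(1)<.03)&(P[:,2]>.065)&(P[:,2]<.13); print(m.sum(),P[m].max(0),P[m].min(0))
E
```

```text
clock: 11.1
tcp_pos: [0.5627, -0.2781, 0.1768]
orientation: [0.001, 0.741, 0.671, 0.0]
wrist_force: [1.1, -0.2, -1.1]
finger_gap: 0.0853
grip_force: 0.0
{'clock': 11.1, 'tcp_pos': [0.563, -0.278, 0.177], 'orientation': [0.001, 0.741, 0.671, 0.0], 'wrist_force': [1.141, -0.176, -1.057], 'finger_gap': 0.085, 'grip_force': 0.0} q [-0.65  0.56  1.17  0.    1.4  -0.55]
shift [ 1.358  -0.5088  0.0395] turn [0.0013 0.0008 0.0002]
1505 [ 0.57907214 -0.26542199  0.10565585] [ 0.54945488 -0.2920488   0.06500051]
```

```bash
python3 -m inch '[[[1,-0.375,0.02,0,0,0,0],[1,-0.375,0.02,0,0,0,0],[1,-0.375,0.02,0,0,0,0],[1,-0.375,0.02,0,0,0,0],[1,-0.375,0.02,0,0,0,0],[1,-0.375,0.02,0,0,0,0],[1,-0.375,0.02,0,0,0,0],[1,-0.375,0.02,0,0,0,0],[1,-0.375,0.02,0,0,0,0]]]'; python3 - <<'E'
from h import *
togo([.4143,.2826,.0225],-.1)
E
```

```text
clock: 12.05
tcp_pos: [0.4514, 0.1378, 0.1662]
orientation: [-0.0, 0.741, 0.672, -0.0]
wrist_force: [0.5, -0.9, 0.3]
finger_gap: 0.0856
grip_force: 0.0
shift [ 0.351  -0.1273  0.3595] turn [-0.0003 -0.0002  0.0016]
```

```bash
python3 -m inch '[[[0.351,-0.127,0.0,0,0,0,0],[0.351,-0.127,0.0,0,0,0,0],[0.351,-0.127,0.0,0,0,0,0],[0.351,-0.127,0.0,0,0,0,0],[0.351,-0.127,0.1,0,0,0,0],[0.351,-0.127,0.2,0,0,0,0],[0.351,-0.127,0.3,0,0,0,0],[0.351,-0.127,0.355,0,0,0,0],[0.351,-0.127,0.355,0,0,0,0]]]'; python3 - <<'E'
from h import *
p,d=eyes.snapshot("wrist"); u,v,P=cloud("wrist",d)
m=(P[:,2]>.025)&(P[:,2]<.07)&(abs(P[:,0]-.414)<.025)&(abs(P[:,1]-.2826)<.03); print(m.sum(),P[m].max(0),P[m].min(0)); togo([.4143,.2826,.0225],-.1)
E
```

```text
clock: 12.95
tcp_pos: [0.4152, 0.2787, 0.0218]
orientation: [-0.001, 0.742, 0.671, -0.003]
wrist_force: [0.0, -0.8, 1.2]
finger_gap: 0.0854
grip_force: 0.0
8149 [0.43402988 0.30123433 0.06530154] [0.3980652  0.26921748 0.02500466]
shift [ 0.0081 -0.0055  0.0029] turn [-0.0014  0.0008 -0.0002]
```

```bash
python3 -m inch '[[[0.01,-0.006,0.0,0,0,0,0],[0.01,-0.006,0.0,0,0,0,1],[0.01,-0.006,0.0,0,0,0,1],[0.01,-0.006,0.0,0,0,0,1],[0.01,-0.006,0.0,0,0,0,1],[0.01,-0.006,0.0,0,0,0,1],[0.01,-0.006,0.0,0,0,0,1],[0.01,-0.006,-0.1,0,0,0,1],[0.01,-0.006,-0.22,0,0,0,1],[0.01,-0.006,-0.34,0,0,0,1],[0.01,-0.006,-0.34,0,0,0,1]]]' 25; python3 - <<'E'
from h import *
togo([.569,-.2179,.16],-.0995)
E
```

```text
clock: 14.1
tcp_pos: [0.4166, 0.2849, 0.1661]
orientation: [0.002, 0.741, 0.671, 0.005]
wrist_force: [0.5, 0.4, -1.2]
finger_gap: 0.0355
grip_force: 25.8
shift [-1.2131  0.5039  0.0141] turn [ 0.0066 -0.0033  0.    ]
```

```bash
python3 -m inch '[[[-1,0.415,0,0,0,0,1],[-1,0.415,0,0,0,0,1],[-1,0.415,0,0,0,0,1],[-1,0.415,0,0,0,0,1],[-1,0.415,0,0,0,0,1],[-1,0.415,0,0,0,0,1],[-1,0.415,0,0,0,0,1],[-1,0.415,0,0,0,0,1],[-1,0.415,0,0,0,0,1],[-1,0.415,0,0,0,0,1]]]'; python3 - <<'E'
from h import *
s=st(); togo([.569,-.2179,.076],-.0995)
E
```

```text
clock: 15.1
tcp_pos: [0.5403, -0.1344, 0.1592]
orientation: [0.0, 0.743, 0.669, -0.0]
wrist_force: [0.2, 0.8, -1.3]
finger_gap: 0.0352
grip_force: 25.8
{'clock': 15.1, 'tcp_pos': [0.54, -0.134, 0.159], 'orientation': [0.0, 0.743, 0.669, -0.0], 'wrist_force': [0.232, 0.803, -1.317], 'finger_gap': 0.035, 'grip_force': 25.825} q [-0.46  0.47  1.41 -0.    1.26 -0.35]
shift [-0.1999  0.0931  0.2081] turn [-0.0002  0.0004 -0.003 ]
```

```bash
python3 -m inch '[[[-0.205,0.093,0,0,0,0,1],[-0.205,0.093,0,0,0,0,1],[-0.205,0.093,0.08,0,0,0,1],[-0.205,0.093,0.16,0,0,0,1],[-0.205,0.093,0.2,0,0,0,1],[-0.205,0.093,0.204,0,0,0,1],[-0.205,0.093,0.204,0,0,0,1]]]'; python3 - <<'E'
from h import *
s=st(); togo([.569,-.2179,.0755],-.0995)
E
```

```text
clock: 15.8
tcp_pos: [0.5686, -0.2152, 0.0788]
orientation: [-0.0, 0.741, 0.671, -0.0]
wrist_force: [-0.5, -0.7, -0.8]
finger_gap: 0.0359
grip_force: 26.0
{'clock': 15.8, 'tcp_pos': [0.569, -0.215, 0.079], 'orientation': [-0.0, 0.741, 0.671, -0.0], 'wrist_force': [-0.453, -0.677, -0.826], 'finger_gap': 0.036, 'grip_force': 26.022} q [-0.56  0.63  1.36  0.    1.15 -0.46]
shift [-0.0066  0.0017  0.0081] turn [-0.0003 -0.0002  0.0002]
```

```bash
python3 -m inch '[[[-0.007,0.002,0.008,0,0,0,1],[-0.007,0.002,0.011,0,0,0,1],[-0.007,0.002,0.012,0,0,0,1],[-0.007,0.002,0.012,0,0,0,1],[-0.007,0.002,0.012,0,0,0,0],[-0.007,0.002,0.01,0,0,0,0],[-0.007,0.002,0.01,0,0,0,0],[-0.007,0.002,0.01,0,0,0,0],[-0.007,0.002,-0.08,0,0,0,0],[-0.007,0.002,-0.18,0,0,0,0],[-0.007,0.002,-0.25,0,0,0,0]]]'; python3 - <<'E'
from h import *
s=st(); togo([.428,.3508,.16],-.1)
p,d=eyes.snapshot("wrist");u,v,P=cloud("wrist",d)
m=(abs(P[:,:2]-[.569,-.2179]).max(1)<.03)&(P[:,2]>.065)&(P[:,2]<.13); print(m.sum(),P[m].max(0),P[m].min(0))
p,d=eyes.snapshot("top");u,v,P=cloud("top",d);q=P[(abs(P[:,:2]-(.428,.35)).max(1)<.05)&(P[:,2]>.03)&(P[:,2]<.13)];t=q[q[:,2]>q[:,2].max()-.01];print(t.mean(0))
E
```

```text
clock: 16.9
tcp_pos: [0.5695, -0.2189, 0.1812]
orientation: [0.001, 0.741, 0.671, 0.0]
wrist_force: [0.2, -0.2, -1.0]
finger_gap: 0.0852
grip_force: 0.0
{'clock': 16.9, 'tcp_pos': [0.569, -0.219, 0.181], 'orientation': [0.001, 0.741, 0.671, 0.0], 'wrist_force': [0.181, -0.205, -1.04], 'finger_gap': 0.085, 'grip_force': 0.0} q [-0.56  0.53  1.22  0.    1.38 -0.46]
shift [ 1.382  -0.4938  0.0507] turn [0.0013 0.0006 0.0002]
2340 [ 0.58897938 -0.20357605  0.11767839] [ 0.5534509  -0.23628783  0.06501205]
[0.42795686 0.35083106 0.0506265 ]
```

```bash
python3 -m inch '[[[1,-0.357,0.03,0,0,0,0],[1,-0.357,0.03,0,0,0,0],[1,-0.357,0.03,0,0,0,0],[1,-0.357,0.03,0,0,0,0],[1,-0.357,0.03,0,0,0,0],[1,-0.357,0.03,0,0,0,0],[1,-0.357,0.03,0,0,0,0],[1,-0.357,0.03,0,0,0,0],[1,-0.357,0.03,0,0,0,0]]]'; python3 - <<'E'
from h import *
togo([.428,.3508,.0185],-.1)
E
```

```text
clock: 17.9
tcp_pos: [0.465, 0.1965, 0.1659]
orientation: [-0.001, 0.741, 0.672, -0.001]
wrist_force: [0.2, -0.4, -0.6]
finger_gap: 0.0852
grip_force: 0.0
shift [ 0.3749 -0.1288  0.3688] turn [-0.0011 -0.0001  0.0019]
```

```bash
python3 -m inch '[[[0.378,-0.132,0.0,0,0,0,0],[0.378,-0.132,0.0,0,0,0,0],[0.378,-0.132,0.0,0,0,0,0],[0.378,-0.132,0.0,0,0,0,0],[0.378,-0.132,0.1,0,0,0,0],[0.378,-0.132,0.2,0,0,0,0],[0.378,-0.132,0.3,0,0,0,0],[0.378,-0.132,0.368,0,0,0,0],[0.378,-0.132,0.368,0,0,0,0]]]'; python3 - <<'E'
from h import *
p,d=eyes.snapshot("wrist"); u,v,P=cloud("wrist",d)
m=(P[:,2]>.025)&(P[:,2]<.06)&(abs(P[:,0]-.428)<.022)&(abs(P[:,1]-.35)<.03); print(m.sum(),P[m].max(0),P[m].min(0)); togo([.428,.3508,.0185],-.1)
E
```

```text
clock: 18.8
tcp_pos: [0.4276, 0.3476, 0.0159]
orientation: [-0.001, 0.742, 0.671, -0.004]
wrist_force: [0.3, -1.1, 1.0]
finger_gap: 0.0858
grip_force: 0.0
4963 [0.44486261 0.36810486 0.05398489] [0.414992   0.3422847  0.02503316]
shift [ 0.0059 -0.0026 -0.0006] turn [-0.0021  0.0014 -0.0001]
```

```bash
python3 -m inch '[[[0.009,-0.004,-0.002,0,0,0,0],[0.009,-0.004,-0.002,0,0,0,1],[0.009,-0.004,-0.002,0,0,0,1],[0.009,-0.004,-0.002,0,0,0,1],[0.009,-0.004,-0.002,0,0,0,1],[0.009,-0.004,-0.002,0,0,0,1],[0.009,-0.004,-0.002,0,0,0,1],[0.009,-0.004,-0.1,0,0,0,1],[0.009,-0.004,-0.22,0,0,0,1],[0.009,-0.004,-0.34,0,0,0,1],[0.009,-0.004,-0.34,0,0,0,1]]]' 25; python3 - <<'E'
from h import *
togo([.5749,-.1582,.16],-.0995)
E
```

```text
clock: 19.95
tcp_pos: [0.4303, 0.3542, 0.1616]
orientation: [0.002, 0.741, 0.671, 0.006]
wrist_force: [0.8, 0.4, -0.5]
finger_gap: 0.0292
grip_force: 25.2
shift [-1.2387e+00  4.8700e-01  1.0000e-03] turn [ 0.0063 -0.0041  0.    ]
```

```bash
python3 -m inch '[[[-1,0.393,0,0,0,0,1],[-1,0.393,0,0,0,0,1],[-1,0.393,0,0,0,0,1],[-1,0.393,0,0,0,0,1],[-1,0.393,0,0,0,0,1],[-1,0.393,0,0,0,0,1],[-1,0.393,0,0,0,0,1],[-1,0.393,0,0,0,0,1],[-1,0.393,0,0,0,0,1],[-1,0.393,0,0,0,0,1]]]'; python3 - <<'E'
from h import *
s=st(); togo([.5749,-.1582,.071],-.0995)
E
```

```text
clock: 20.95
tcp_pos: [0.5453, -0.0643, 0.1544]
orientation: [-0.0, 0.743, 0.669, -0.0]
wrist_force: [-0.4, 0.8, -0.2]
finger_gap: 0.029
grip_force: 25.2
{'clock': 20.95, 'tcp_pos': [0.545, -0.064, 0.154], 'orientation': [-0.0, 0.743, 0.669, -0.0], 'wrist_force': [-0.448, 0.763, -0.241], 'finger_gap': 0.029, 'grip_force': 25.163} q [-0.33  0.46  1.44 -0.    1.24 -0.23]
shift [-0.2256  0.0981  0.2087] turn [-0.0003  0.0003 -0.003 ]
```

```bash
python3 -m inch '[[[-0.237,0.098,-0.02,0,0,0,1],[-0.237,0.098,-0.02,0,0,0,1],[-0.237,0.098,0.05,0,0,0,1],[-0.237,0.098,0.15,0,0,0,1],[-0.237,0.098,0.2,0,0,0,1],[-0.237,0.098,0.2,0,0,0,1],[-0.237,0.098,0.2,0,0,0,1]]]'; python3 - <<'E'
from h import *
s=st(); togo([.5749,-.1615,.07],-.0995)
E
```

```text
clock: 21.65
tcp_pos: [0.5744, -0.1584, 0.0758]
orientation: [-0.0, 0.741, 0.671, -0.0]
wrist_force: [-0.6, 0.2, -0.4]
finger_gap: 0.0291
grip_force: 26.3
{'clock': 21.65, 'tcp_pos': [0.574, -0.158, 0.076], 'orientation': [-0.0, 0.741, 0.671, -0.0], 'wrist_force': [-0.632, 0.196, -0.381], 'finger_gap': 0.029, 'grip_force': 26.26} q [-0.47  0.62  1.4   0.    1.12 -0.37]
shift [-0.0077  0.002   0.0145] turn [-0.0002 -0.0001  0.0002]
```

```bash
python3 -m inch '[[[-0.007,0.002,0.008,0,0,0,1],[-0.007,0.002,0.013,0,0,0,1],[-0.007,0.002,0.014,0,0,0,1],[-0.007,0.002,0.014,0,0,0,1],[-0.007,0.002,0.014,0,0,0,0.45],[-0.007,0.002,0.012,0,0,0,0.45],[-0.007,0.002,0.012,0,0,0,0.45],[-0.007,0.002,0.012,0,0,0,0.45],[-0.007,0.002,-0.08,0,0,0,0.45],[-0.007,0.002,-0.18,0,0,0,0.45],[-0.007,0.002,-0.25,0,0,0,0.45]]]'; python3 - <<'E'
from h import *
s=st(); 
p,d=eyes.snapshot("wrist");cv2.imwrite("pics/w4.png",p);u,v,P=cloud("wrist",d)
m=(abs(P[:,:2]-[.5749,-.16]).max(1)<.03)&(P[:,2]>.065)&(P[:,2]<.13); print(m.sum(),P[m].max(0),P[m].min(0))
E
```

```text
clock: 22.75
tcp_pos: [0.5752, -0.162, 0.1781]
orientation: [0.001, 0.741, 0.671, 0.0]
wrist_force: [0.6, -1.3, 0.1]
finger_gap: 0.0469
grip_force: 0.0
{'clock': 22.75, 'tcp_pos': [0.575, -0.162, 0.178], 'orientation': [0.001, 0.741, 0.671, 0.0], 'wrist_force': [0.65, -1.266, 0.14], 'finger_gap': 0.047, 'grip_force': 0.0} q [-0.47  0.51  1.27 -0.    1.36 -0.37]
1488 [ 0.59153988 -0.14868599  0.10586321] [ 0.56143809 -0.17478559  0.06509645]
```

View pics/w4.png

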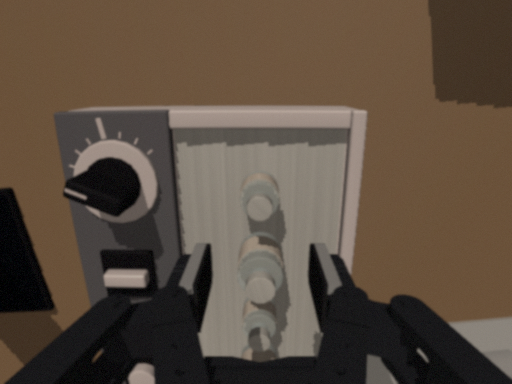

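```bash
python3 - <<'E'
from h import *
# arm still at same pose
print(atz("wrist",[(116,181),(100,128),(114,193)],.063).round(4)); t=atz("wrist",[(67,190),(88,197)],.106); print(t.round(4))
c=np.array([.4619,-.1429]); yaw=-.0995
print(proj("wrist",[[.4619,-.1429,.062],[.4619,-.1429,.106]]))
def val(p):
    d=p[:2]-c; x=np.cos(yaw)*d[0]+np.sin(yaw)*d[1]; y=-np.sin(yaw)*d[0]+np.cos(yaw)*d[1]; return np.arctan2(y,-x),np.hypot(x,y)
print([val(q) for q in t], val(atz("wrist",[(100,128)],.062)[0]))
q,d=t[0]-t[1],0; print("line dir",val(np.r_[c,0]+t[0]-t[1]))
E
```

```text
[[ 0.4625 -0.1444  0.063 ]
 [ 0.4597 -0.1014  0.063 ]
 [ 0.4584 -0.1543  0.063 ]]
[[ 0.4474 -0.1366  0.106 ]
 [ 0.4609 -0.143   0.106 ]]
[[115.36674687 178.8952905 ]
 [ 89.32126928 196.70003045]]
[(np.float64(0.3125061081825358), np.float64(0.015811353285858185)), (np.float64(-0.21734339567938013), np.float64(0.0009977341719453314))] (np.float64(1.4074164701556724), np.float64(0.04153078342905645))
line dir (np.float64(0.34622202132101915), np.float64(0.01495892685950924))
```

```bash
python3 - <<'E'
from h import *
togo([.462,-.1433,.15],1.131)
E
```

```text
shift [ 0.0197 -0.2904  0.0783] turn [ 0.0035  0.0053 -0.7834]
```

```bash
python3 -m inch '[[[0.02,-0.29,0,0,0,-0.783,0.55],[0.02,-0.29,0,0,0,-0.783,0.55],[0.02,-0.29,0.0,0,0,-0.783,0.55],[0.02,-0.29,0.078,0,0,-0.783,0.55],[0.02,-0.29,0.078,0,0,-0.783,0.55],[0.02,-0.29,0.078,0,0,-0.783,0.55],[0.02,-0.29,0.078,0,0,-0.783,0.55],[0.02,-0.29,0.078,0,0,-0.783,0.55],[0.02,-0.29,0.078,0,0,-0.783,0.55],[0.02,-0.29,0.078,0,0,-0.783,0.55]]]'; python3 - <<'E'
from h import *
st(); togo([.462,-.1433,.0945],1.131)
E
```

```text
clock: 23.8
tcp_pos: [0.4602, -0.1423, 0.1443]
orientation: [-0.0, 0.22, 0.976, -0.0]
wrist_force: [-0.3, -0.0, -0.2]
finger_gap: 0.0387
grip_force: 0.0
{'clock': 23.8, 'tcp_pos': [0.46, -0.142, 0.144], 'orientation': [-0.0, 0.22, 0.976, -0.0], 'wrist_force': [-0.261, -0.006, -0.208], 'finger_gap': 0.039, 'grip_force': 0.0} q [-0.55  0.37  1.64 -0.    1.14 -1.67]
shift [-0.0052 -0.0004  0.1244] turn [-0.     -0.     -0.0021]
```

```bash
python3 -m inch '[[[-0.004,0,0.06,0,0,0,0.55],[-0.004,0,0.12,0,0,0,0.55],[-0.004,0,0.122,0,0,0,0.55],[-0.004,0,0.122,0,0,0,0.55],[-0.004,0,0.122,0,0,0,1],[-0.004,0,0.122,0,0,0,1],[-0.004,0,0.122,0,0,0,1],[-0.004,0,0.122,0,0,0,1],[-0.004,0,0.122,0,0,0,1]]]' 30; python3 - <<'E'
from h import *
st(); togo([.462,-.1433,.0945],.071)
E
```

```text
clock: 24.7
tcp_pos: [0.4623, -0.1422, 0.0968]
orientation: [0.001, 0.219, 0.976, 0.001]
wrist_force: [1.8, 7.2, 4.5]
finger_gap: 0.0132
grip_force: 32.4
{'clock': 24.7, 'tcp_pos': [0.462, -0.142, 0.097], 'orientation': [0.001, 0.219, 0.976, 0.001], 'wrist_force': [1.82, 7.216, 4.542], 'finger_gap': 0.013, 'grip_force': 32.386} q [-0.54  0.44  1.7   0.    1.01 -1.68]
shift [-0.0005 -0.0027  0.0057] turn [1.600e-03 6.000e-04 6.739e-01]
```

```bash
python3 -m inch '[[[-0.004,0.002,0,0,0,0.09,1],[-0.004,0.002,0,0,0,0.18,1],[-0.004,0.002,0,0,0,0.27,1],[-0.004,0.002,0,0,0,0.36,1],[-0.004,0.002,0,0,0,0.45,1],[-0.004,0.002,0,0,0,0.54,1],[-0.004,0.002,0,0,0,0.63,1],[-0.004,0.002,0,0,0,0.68,1],[-0.004,0.002,0,0,0,0.68,1],[-0.004,0.002,0,0,0,0.68,1]]]'; python3 - <<'E'
from h import *
st(); togo([.462,-.1433,.0945],.071)
E
```

```text
clock: 25.7
tcp_pos: [0.4627, -0.1419, 0.0968]
orientation: [-0.001, 0.685, 0.729, 0.0]
wrist_force: [-6.0, 5.9, 10.2]
finger_gap: 0.0131
grip_force: 33.1
{'clock': 25.7, 'tcp_pos': [0.463, -0.142, 0.097], 'orientation': [-0.001, 0.685, 0.729, 0.0], 'wrist_force': [-5.959, 5.906, 10.227], 'finger_gap': 0.013, 'grip_force': 33.097} q [-0.54  0.44  1.69  0.    1.01 -0.61]
shift [-0.0033 -0.0019  0.0056] turn [-0.0006 -0.0009 -0.0059]
```

```bash
python3 -m inch '[[[0,0,0,0,0,0,0.55],[0,0,0,0,0,0,0.55],[0,0,0,0,0,0,0.55],[0,0,-0.08,0,0,0,0.55],[0,0,-0.17,0,0,0,0.55],[0,0,-0.17,0,0,0,0.55]]]'; python3 - <<'E'
from h import *
st(); togo([.448,-.2805,.13],-.0995)
E
```

```text
clock: 26.3
tcp_pos: [0.4652, -0.1439, 0.1675]
orientation: [0.004, 0.685, 0.729, 0.001]
wrist_force: [-0.2, 0.5, 0.1]
finger_gap: 0.0383
grip_force: 0.0
{'clock': 26.3, 'tcp_pos': [0.465, -0.144, 0.167], 'orientation': [0.004, 0.685, 0.729, 0.001], 'wrist_force': [-0.152, 0.451, 0.105], 'finger_gap': 0.038, 'grip_force': 0.0} q [-0.54  0.34  1.6  -0.    1.2  -0.61]
shift [-0.3376 -0.0647  0.0948] turn [0.0046 0.0027 0.1028]
```

```bash
python3 -m inch '[[[-0.338,-0.065,0,0,0,0.103,1],[-0.338,-0.065,0,0,0,0.103,1],[-0.338,-0.065,0,0,0,0.103,1],[-0.338,-0.065,0.08,0,0,0.103,1],[-0.338,-0.065,0.08,0,0,0.103,1],[-0.338,-0.065,0.08,0,0,0.103,1]]]'; python3 - <<'E'
from h import *
st(); togo([.448,-.2805,.09],-.0995)
p,d=eyes.snapshot("wrist");cv2.imwrite("pics/w5.png",p)
p,d=eyes.snapshot("top");cv2.imwrite("pics/t5.png",cv2.resize(p[150:260,150:430],None,fx=2.8,fy=2.8,interpolation=2))
E
```

```text
clock: 26.9
tcp_pos: [0.4457, -0.279, 0.1314]
orientation: [-0.001, 0.741, 0.671, -0.0]
wrist_force: [-0.1, 0.8, -0.2]
finger_gap: 0.0003
grip_force: 0.0
{'clock': 26.9, 'tcp_pos': [0.446, -0.279, 0.131], 'orientation': [-0.001, 0.741, 0.671, -0.0], 'wrist_force': [-0.062, 0.752, -0.189], 'finger_gap': 0.0, 'grip_force': 0.0} q [-0.78  0.45  1.54  0.    1.16 -0.69]
shift [-0.0033  0.0061  0.1034] turn [-0.0009 -0.0007  0.    ]
```

View pics/w5.png

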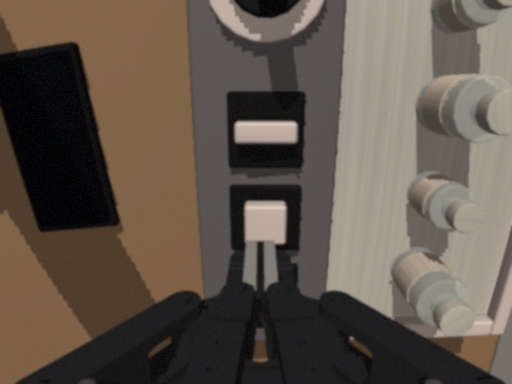

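View pics/t5.png

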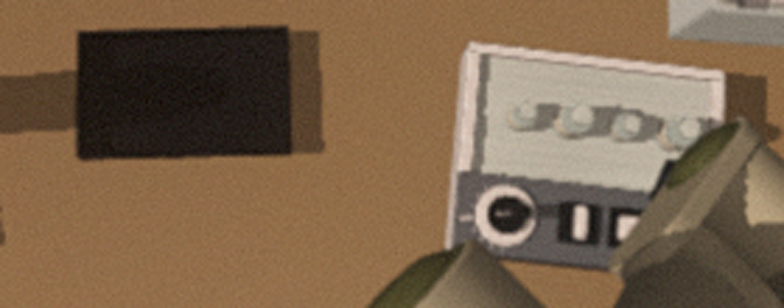

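```bash
python3 - <<'E'
import cv2
p=cv2.imread("pics/t5.png")[165:265,440:570]; cv2.imwrite("pics/t5d.png",cv2.resize(cv2.convertScaleAbs(p,alpha=1.4),None,fx=5,fy=5,interpolation=2))
E
```

```text
(no output)
```

View pics/t5d.png

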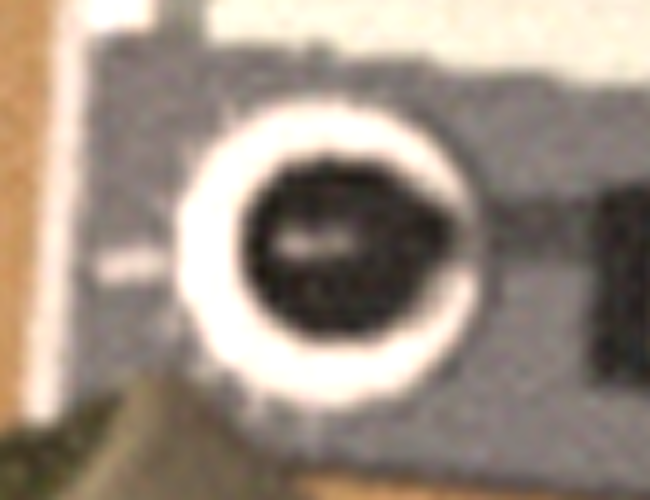

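The pointer (280–350,243) lies in line with the mark at (130,262), and all four vials stand on the plate. Pressing the square key.

```bash
python3 -m inch '[[[-0.003,0.005,0.05,0,0,0,1],[-0.003,0.005,0.09,0,0,0,1],[-0.003,0.005,0.098,0,0,0,1],[-0.003,0.005,0.106,0,0,0,1],[-0.003,0.005,0.108,0,0,0,1],[-0.003,0.005,0.108,0,0,0,1]]]'; python3 -c "
from h import *
st()"
```

```text
clock: 27.6
tcp_pos: [0.4481, -0.2809, 0.0891]
orientation: [0.001, 0.741, 0.671, 0.0]
wrist_force: [0.1, 0.5, 0.6]
finger_gap: 0.0001
grip_force: 0.3
{'clock': 27.6, 'tcp_pos': [0.448, -0.281, 0.089], 'orientation': [0.001, 0.741, 0.671, 0.0], 'wrist_force': [0.12, 0.504, 0.622], 'finger_gap': 0.0, 'grip_force': 0.271} q [-0.78  0.51  1.58  0.    1.05 -0.68]
```

```bash
python3 -m inch '[[[0,0,0.008,0,0,0,1],[0,0,0.014,0,0,0,1],[0,0,0.017,0,0,0,1],[0,0,0.018,0,0,0,1],[0,0,0.018,0,0,0,1],[0,0,0.018,0,0,0,1]]]'; python3 -c "
from h import *
st()"
```

```text
clock: 28.2
tcp_pos: [0.4482, -0.2812, 0.0828]
orientation: [0.001, 0.741, 0.671, 0.0]
wrist_force: [-1.8, 3.3, 16.9]
finger_gap: 0.0002
grip_force: 8.6
{'clock': 28.2, 'tcp_pos': [0.448, -0.281, 0.083], 'orientation': [0.001, 0.741, 0.671, 0.0], 'wrist_force': [-1.781, 3.283, 16.936], 'finger_gap': 0.0, 'grip_force': 8.612} q [-0.78  0.52  1.59  0.    1.03 -0.68]
```

```bash
python3 -c "
from h import *
togo([.4425,-.3375,.0828])"; python3 -m inch '[[[0,0,-0.04,0,0,0,1],[0,0,-0.08,0,0,0,1],[-0.143,0,-0.08,0,0,0,1],[-0.143,0,-0.08,0,0,0,1],[-0.143,0,-0.08,0,0,0,1]]]';  python3 -c "
from h import *
togo([.4425,-.3375,.0828])"
```

```text
shift [-1.416e-01 -1.000e-04  2.000e-04] turn [0. 0. 0.]
clock: 28.7
tcp_pos: [0.4416, -0.3388, 0.1126]
orientation: [-0.0, 0.742, 0.67, -0.0]
wrist_force: [-0.4, 0.2, 0.2]
finger_gap: 0.0005
grip_force: 0.0
shift [0.0035 0.002  0.0746] turn [0. 0. 0.]
```

```bash
python3 -m inch '[[[0.003,0.002,0.04,0,0,0,1],[0.003,0.002,0.065,0,0,0,1],[0.003,0.002,0.076,0,0,0,1],[0.003,0.002,0.08,0,0,0,1],[0.003,0.002,0.08,0,0,0,1],[0.003,0.002,0.08,0,0,0,1]]]'
python3 -m inch '[[[0,0,-0.05,0,0,0,1],[0,0,-0.05,0,0,0,1],[0,0,-0.05,0,0,0,1],[0,0,-0.05,0,0,0,1]]]'
python3 -m inch '[[[0,0,0.03,0,0,0,1],[0,0,0.046,0,0,0,1],[0,0,0.05,0,0,0,1],[0,0,0.05,0,0,0,1],[0,0,0.05,0,0,0,1]]]'
python3 -m inch '[[[0,0,-0.05,0,0,0,1],[0,0,-0.08,0,0,0,1],[0,0,-0.08,0,0,0,1]]]'
python3 -c "
from h import *
togo([.4538,-.2242,.0828])"
```

```text
clock: 29.3
tcp_pos: [0.4428, -0.3354, 0.0828]
orientation: [-0.0, 0.741, 0.671, 0.0]
wrist_force: [-5.1, 6.1, 17.7]
finger_gap: -0.0001
grip_force: 9.0
clock: 29.7
tcp_pos: [0.4427, -0.3362, 0.1003]
orientation: [-0.001, 0.741, 0.671, 0.0]
wrist_force: [0.2, -0.1, 0.4]
finger_gap: -0.0001
grip_force: 0.0
clock: 30.2
tcp_pos: [0.443, -0.3367, 0.0827]
orientation: [0.001, 0.741, 0.671, -0.0]
wrist_force: [-5.4, 5.1, 23.8]
finger_gap: -0.0002
grip_force: 12.1
clock: 30.5
tcp_pos: [0.4433, -0.3371, 0.1138]
orientation: [0.001, 0.741, 0.671, -0.0]
wrist_force: [1.9, -0.5, 0.1]
finger_gap: -0.0001
grip_force: 0.0
shift [ 0.2834 -0.002   0.0771] turn [0. 0. 0.]
```

```bash
python3 -m inch '[[[0.283,-0.002,0,0,0,0,1],[0.283,-0.002,0,0,0,0,1],[0.283,-0.002,0,0,0,0,1],[0.283,-0.002,0,0,0,0,1]]]'; cat > vials.py <<'E'
from h import *
def plate(n="top"):
    p,d=eyes.snapshot(n);u,v,P=cloud(n,d)
    c,s=np.cos(-.0995),np.sin(-.0995); D=P[:,:2]-[.566,-.2478]; x=c*D[:,0]+s*D[:,1]; y=-s*D[:,0]+c*D[:,1]
    m=(abs(x)<.066)&(abs(y)<.134)&(P[:,2]>.072)&(P[:,2]<.125)
    img=np.zeros(d.shape,np.uint8); img[v[m],u[m]]=1; k,l=cv2.connectedComponents(img)
    for i in range(1,k):
        j=m&(l[v,u]==i)
        if j.sum()<15: continue
        q=P[j]; t=q[q[:,2]>q[:,2].max()-.012]; print("own",x[j].mean().round(3),y[j].mean().round(3),"world cap",t.mean(0).round(4),"top",q[:,2].max().round(3),j.sum())
    return p
if __name__=="__main__": plate(); togo([.4538,-.2242,.0828])
E
python3 vials.py
```

```text
clock: 30.9
tcp_pos: [0.4533, -0.2222, 0.1124]
orientation: [-0.001, 0.741, 0.672, -0.0]
wrist_force: [-0.3, -0.6, 0.4]
finger_gap: -0.0
grip_force: 0.0
own -0.002 0.088 world cap [ 0.574  -0.1632  0.0993] top 0.104 80
own -0.003 0.031 world cap [ 0.5684 -0.2213  0.112 ] top 0.116 128
own 0.0 -0.024 world cap [ 0.5645 -0.276   0.0997] top 0.103 53
own 0.0 -0.092 world cap [ 0.5556 -0.339   0.1115] top 0.115 74
shift [-0.0008  0.0007  0.0745] turn [0. 0. 0.]
```

```bash
python3 -m inch '[[[-0.001,0.001,0.04,0,0,0,1],[-0.001,0.001,0.065,0,0,0,1],[-0.001,0.001,0.076,0,0,0,1],[-0.001,0.001,0.079,0,0,0,1],[-0.001,0.001,0.079,0,0,0,1],[-0.001,0.001,0.079,0,0,0,1]]]'
python3 -m inch '[[[0,0,-0.05,0,0,0,1],[0,0,-0.12,0,0,0,1],[0,0,-0.2,0,0,0,1],[0,0,-0.22,0,0,0,0.45],[0,0,-0.22,0,0,0,0.45]]]'
python3 -c "
from h import *
togo([.5745,-.162,.165],-.0995);togo([.5745,-.162,.070],-.0995)"
```

```text
clock: 31.55
tcp_pos: [0.4538, -0.2258, 0.0828]
orientation: [0.001, 0.742, 0.671, -0.0]
wrist_force: [-4.5, -0.2, 15.4]
finger_gap: 0.0002
grip_force: 7.8
clock: 32.05
tcp_pos: [0.454, -0.2252, 0.1702]
orientation: [0.001, 0.742, 0.671, 0.0]
wrist_force: [0.4, -0.4, 0.3]
finger_gap: 0.0283
grip_force: 0.0
shift [0.1874 0.2838 0.0134] turn [ 0.0011  0.0008 -0.0006]
shift [0.1877 0.2834 0.2509] turn [ 0.0011  0.0008 -0.0006]
```

```bash
python3 -m inch '[[[0.188,0.284,0,0,0,0,0.45],[0.188,0.284,0,0,0,0,0.45],[0.188,0.284,0,0,0,0,0.45],[0.188,0.284,0,0,0,0,0.45],[0.188,0.284,0.08,0,0,0,0.45],[0.188,0.284,0.17,0,0,0,0.45],[0.188,0.284,0.23,0,0,0,0.45],[0.188,0.284,0.248,0,0,0,0.45],[0.188,0.284,0.248,0,0,0,0.45]]]'
python3 -c "
from h import *
togo([.5745,-.162,.070],-.0995)"
```

```text
clock: 32.95
tcp_pos: [0.5735, -0.1611, 0.069]
orientation: [-0.001, 0.742, 0.671, -0.001]
wrist_force: [-0.2, 0.4, 0.8]
finger_gap: 0.0468
grip_force: 0.0
shift [-0.0019  0.0028 -0.0025] turn [-0.0018 -0.0007 -0.0006]
```

```bash
python3 -m inch '[[[0,0.002,-0.002,0,0,0,1],[0,0.002,-0.002,0,0,0,1],[0,0.002,-0.002,0,0,0,1],[0,0.002,-0.002,0,0,0,1],[0,0.002,-0.002,0,0,0,1],[0,0.002,-0.1,0,0,0,1],[0,0.002,-0.2,0,0,0,1],[0,0.002,-0.25,0,0,0,1],[0,0.002,-0.25,0,0,0,1]]]' 25
python3 -c "
from h import *
togo([.6034,.3079,.16],.042)"
```

```text
clock: 33.85
tcp_pos: [0.5761, -0.1613, 0.1735]
orientation: [0.003, 0.741, 0.671, 0.001]
wrist_force: [0.1, 1.1, -1.2]
finger_gap: 0.0292
grip_force: 25.1
shift [ 1.1742 -0.0488  0.0308] turn [ 0.0035  0.0016 -0.0901]
```

```bash
python3 -m inch '[[[1,-0.04,0.03,0,0,-0.09,1],[1,-0.04,0.03,0,0,-0.09,1],[1,-0.04,0.03,0,0,-0.09,1],[1,-0.04,0.03,0,0,-0.09,1],[1,-0.04,0.03,0,0,-0.09,1],[1,-0.04,0.03,0,0,-0.09,1],[1,-0.04,0.03,0,0,-0.09,1],[1,-0.04,0.03,0,0,-0.09,1],[1,-0.04,0.03,0,0,-0.09,1],[1,-0.04,0.03,0,0,-0.09,1]]]'
python3 -c "
from h import *
togo([.6034,.3079,.12],.042)"
```

```text
clock: 34.85
tcp_pos: [0.5981, 0.2395, 0.1564]
orientation: [-0.001, 0.691, 0.722, -0.001]
wrist_force: [-0.5, 0.1, -1.7]
finger_gap: 0.0288
grip_force: 25.1
shift [0.1702 0.0209 0.0909] turn [-0.0018  0.0005  0.0012]
```

```bash
python3 -m inch '[[[0.171,0.02,0,0,0,0,1],[0.171,0.02,0.05,0,0,0,1],[0.171,0.02,0.15,0,0,0,1],[0.171,0.02,0.25,0,0,0,1],[0.171,0.02,0.31,0,0,0,1],[0.171,0.02,0.315,0,0,0,1],[0.171,0.02,0.315,0,0,0,1]]]'
python3 -c "
from h import *
togo([.6034,.3079,.0265],.042)"
```

```text
clock: 35.55
tcp_pos: [0.6045, 0.3062, 0.0324]
orientation: [-0.0, 0.693, 0.721, -0.0]
wrist_force: [-0.8, 0.3, -0.2]
finger_gap: 0.029
grip_force: 25.7
shift [ 0.0045 -0.0026  0.0147] turn [-0.0004  0.0002 -0.0012]
```

```bash
python3 -m inch '[[[0.004,-0.003,0.01,0,0,0,1],[0.004,-0.003,0.015,0,0,0,1],[0.004,-0.003,0.0165,0,0,0,1],[0.004,-0.003,0.0165,0,0,0,1],[0.004,-0.003,0.0155,0,0,0,0.4],[0.004,-0.003,0.014,0,0,0,0.4],[0.004,-0.003,0.014,0,0,0,0.4],[0.004,-0.003,0.014,0,0,0,0.4],[0.004,-0.003,-0.1,0,0,0,0.4],[0.004,-0.003,-0.22,0,0,0,0.4],[0.004,-0.003,-0.34,0,0,0,0.4]]]'
python3 -c "
from h import *
p,d=eyes.snapshot('wrist');u,v,P=cloud('wrist',d);m=(abs(P[:,:2]-[.6034,.3079]).max(1)<.03)&(P[:,2]>.015)&(P[:,2]<.08); print(m.sum(),P[m].max(0),P[m].min(0))
st(); togo([.5688,-.22,.165],-.0995)"
```

```text
clock: 36.65
tcp_pos: [0.6026, 0.3088, 0.1698]
orientation: [-0.0, 0.692, 0.722, -0.0]
wrist_force: [-0.2, 0.5, 1.2]
finger_gap: 0.0513
grip_force: 0.0
1488 [0.63338352 0.33765518 0.06663624] [0.57444643 0.27795565 0.01500577]
{'clock': 36.7, 'tcp_pos': [0.605, 0.31, 0.179], 'orientation': [0.003, 0.692, 0.722, 0.006], 'wrist_force': [0.466, 0.094, 7.465], 'finger_gap': 0.051, 'grip_force': 0.0} q [ 0.3   0.65  1.   -0.    1.47  0.26]
shift [-1.3194 -0.1467  0.0295] turn [ 0.0083 -0.0028  0.09  ]
```

```bash
python3 -m inch '[[[-1,-0.12,0,0,0,0.09,0.3],[-1,-0.12,0,0,0,0.09,0.3],[-1,-0.12,0,0,0,0.09,0.3],[-1,-0.12,0,0,0,0.09,0.3],[-1,-0.12,0,0,0,0.09,0.3],[-1,-0.12,0,0,0,0.09,0.3],[-1,-0.12,0,0,0,0.09,0.3],[-1,-0.12,0,0,0,0.09,0.3],[-1,-0.12,0,0,0,0.09,0.3]]]'
python3 - <<'E'
import vials; p=vials.plate()
import cv2; cv2.imwrite("pics/t6.png",cv2.resize(p[150:260,150:430],None,fx=2.8,fy=2.8,interpolation=2))
vials.togo([.5688,-.22,.074],-.0995)
E
```

```text
clock: 37.6
tcp_pos: [0.5712, -0.0981, 0.168]
orientation: [0.001, 0.743, 0.669, -0.0]
wrist_force: [0.5, -0.2, 0.2]
finger_gap: 0.0599
grip_force: 0.0
own -0.001 0.043 world cap [ 0.57   -0.205   0.0924] top 0.098 16
own -0.003 -0.028 world cap [ 0.5625 -0.2776  0.0995] top 0.105 79
own -0.004 -0.088 world cap [ 0.5555 -0.3385  0.1115] top 0.116 137
shift [-0.3095  0.0261  0.2351] turn [-0.0001  0.0001 -0.0029]
```

View pics/t6.png

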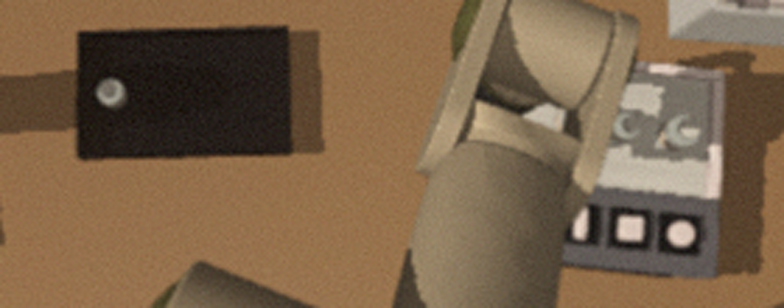

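```bash
python3 -m inch '[[[-0.309,0.026,0,0,0,0,0.3],[-0.309,0.026,0,0,0,0,0.3],[-0.309,0.026,0,0,0,0,0.3],[-0.309,0.026,0,0,0,0,0.3],[-0.309,0.026,0,0,0,0,0.3]]]'
python3 - <<'E'
import vials; vials.plate("wrist")
vials.togo([.5688,-.22,.074],-.0995)
E
```

```text
clock: 38.15
tcp_pos: [0.5698, -0.2156, 0.168]
orientation: [-0.0, 0.741, 0.671, 0.0]
wrist_force: [-0.1, -0.2, -0.5]
finger_gap: 0.0597
grip_force: 0.0
own 0.0 0.033 world cap [ 0.5693 -0.2188  0.1109] top 0.113 2474
own -0.0 -0.027 world cap [ 0.5627 -0.2772  0.0982] top 0.101 1383
own -0.0 -0.082 world cap [ 0.5575 -0.3302  0.1061] top 0.112 1596
shift [-0.0127 -0.0013  0.2354] turn [-0.0003 -0.0004  0.0008]
```

```bash
python3 -m inch '[[[-0.012,-0.001,0.1,0,0,0,0.3],[-0.012,-0.001,0.2,0,0,0,0.3],[-0.012,-0.001,0.233,0,0,0,0.3],[-0.012,-0.001,0.233,0,0,0,0.3],[-0.012,-0.001,0.233,0,0,0,1],[-0.012,-0.001,0.233,0,0,0,1],[-0.012,-0.001,0.233,0,0,0,1],[-0.012,-0.001,0.233,0,0,0,1],[-0.012,-0.001,0.233,0,0,0,1],[-0.012,-0.001,0.233,0,0,0,1]]]' 25
python3 -m inch '[[[0,0,-0.1,0,0,0,1],[0,0,-0.2,0,0,0,1],[0,0,-0.25,0,0,0,1],[0,0,-0.25,0,0,0,1]]]'
python3 -c "
from h import *
togo([.6058,.251,.16],.042)"
```

```text
clock: 39.2
tcp_pos: [0.5698, -0.2217, 0.0773]
orientation: [0.002, 0.741, 0.671, 0.001]
wrist_force: [0.8, 2.0, 7.3]
finger_gap: 0.0352
grip_force: 25.3
clock: 39.6
tcp_pos: [0.5698, -0.2222, 0.1791]
orientation: [0.004, 0.741, 0.671, 0.001]
wrist_force: [-0.5, -0.5, -1.2]
finger_gap: 0.0354
grip_force: 25.6
shift [ 1.1862 -0.0286  0.0435] turn [ 0.0041  0.0025 -0.0902]
```

```bash
python3 -m inch '[[[1,-0.025,0.03,0,0,-0.09,1],[1,-0.025,0.03,0,0,-0.09,1],[1,-0.025,0.03,0,0,-0.09,1],[1,-0.025,0.03,0,0,-0.09,1],[1,-0.025,0.03,0,0,-0.09,1],[1,-0.025,0.03,0,0,-0.09,1],[1,-0.025,0.03,0,0,-0.09,1],[1,-0.025,0.03,0,0,-0.09,1],[1,-0.025,0.03,0,0,-0.09,1],[1,-0.025,0.03,0,0,-0.09,1]]]'
python3 -c "
from h import *
togo([.6058,.251,.036],.042)"
```

```text
clock: 40.6
tcp_pos: [0.598, 0.1784, 0.1618]
orientation: [-0.001, 0.691, 0.722, -0.001]
wrist_force: [-0.4, -0.9, -1.4]
finger_gap: 0.0352
grip_force: 25.6
shift [0.1806 0.0281 0.3144] turn [-0.0013  0.0003  0.0012]
```

```bash
python3 -m inch '[[[0.182,0.025,0,0,0,0,1],[0.182,0.025,0.05,0,0,0,1],[0.182,0.025,0.15,0,0,0,1],[0.182,0.025,0.25,0,0,0,1],[0.182,0.025,0.31,0,0,0,1],[0.182,0.025,0.312,0,0,0,1],[0.182,0.025,0.312,0,0,0,1]]]'
python3 -c "
from h import *
togo([.6058,.251,.031],.042)"
```

```text
clock: 41.3
tcp_pos: [0.606, 0.2495, 0.0387]
orientation: [0.0, 0.693, 0.721, -0.0]
wrist_force: [-0.8, -0.3, -0.7]
finger_gap: 0.0351
grip_force: 26.1
shift [ 0.0039 -0.0004  0.0192] turn [-0.0001  0.0001 -0.0012]
```

```bash
python3 -m inch '[[[0.004,0,0.01,0,0,0,1],[0.004,0,0.017,0,0,0,1],[0.004,0,0.02,0,0,0,1],[0.004,0,0.02,0,0,0,1],[0.004,0,0.02,0,0,0,1]]]'
python3 -m inch '[[[0,0,0.001,0,0,0,0.4],[0,0,0,0,0,0,0.4],[0,0,0,0,0,0,0.4],[0,0,0,0,0,0,0.4],[0,0,-0.1,0,0,0,0.4],[0,0,-0.22,0,0,0,0.4],[0,0,-0.34,0,0,0,0.4],[0,0,-0.34,0,0,0,0.4]]]'
python3 -c "
from h import *
togo([.5627,-.2775,.165],-.0995)"
```

```text
clock: 41.8
tcp_pos: [0.6062, 0.2522, 0.0322]
orientation: [0.001, 0.692, 0.722, 0.001]
wrist_force: [-2.0, -1.6, 7.4]
finger_gap: 0.0351
grip_force: 26.9
clock: 42.6
tcp_pos: [0.6079, 0.2529, 0.1738]
orientation: [0.004, 0.692, 0.722, 0.005]
wrist_force: [0.1, 0.2, -0.5]
finger_gap: 0.051
grip_force: 0.0
shift [-1.3202 -0.1688  0.0166] turn [ 0.0081 -0.0021  0.09  ]
```

Touched the floor and released. Next vial, the small one at own y -0.028.

```bash
python3 -m inch '[[[-1,-0.128,0,0,0,0.09,0.35],[-1,-0.128,0,0,0,0.09,0.35],[-1,-0.128,0,0,0,0.09,0.35],[-1,-0.128,0,0,0,0.09,0.35],[-1,-0.128,0,0,0,0.09,0.35],[-1,-0.128,0,0,0,0.09,0.35],[-1,-0.128,0,0,0,0.09,0.35],[-1,-0.128,0,0,0,0.09,0.35],[-1,-0.128,0,0,0,0.09,0.35]]]'
python3 -c "
from h import *
togo([.5627,-.2775,.165],-.0995)"
```

```text
clock: 43.5
tcp_pos: [0.5704, -0.1549, 0.1657]
orientation: [0.0, 0.743, 0.669, -0.0]
wrist_force: [-1.2, 1.1, -0.6]
finger_gap: 0.0561
grip_force: 0.0
shift [-0.3069  0.0132  0.002 ] turn [-0.0001  0.0007 -0.0038]
```

```bash
python3 -m inch '[[[-0.309,0.013,0,0,0,0,0.35],[-0.309,0.013,0,0,0,0,0.35],[-0.309,0.013,0,0,0,0,0.35],[-0.309,0.013,0,0,0,0,0.35],[-0.309,0.013,0,0,0,0,0.35]]]'
python3 - <<'E'
import vials; vials.plate("wrist")
vials.togo([.5627,-.2775,.070],-.0995)
E
```

```text
clock: 44.0
tcp_pos: [0.5639, -0.2724, 0.1658]
orientation: [-0.001, 0.742, 0.671, 0.0]
wrist_force: [-0.4, 0.6, 0.3]
finger_gap: 0.0553
grip_force: 0.0
own -0.0 -0.027 world cap [ 0.5626 -0.2777  0.0989] top 0.101 1505
own -0.0 -0.085 world cap [ 0.5567 -0.3373  0.1105] top 0.113 2410
shift [-0.0148 -0.0017  0.24  ] turn [-0.0004 -0.0005  0.0004]
```

```bash
python3 -m inch '[[[-0.014,-0.002,0.1,0,0,0,0.35],[-0.014,-0.002,0.2,0,0,0,0.35],[-0.014,-0.002,0.239,0,0,0,0.35],[-0.014,-0.002,0.239,0,0,0,0.35],[-0.014,-0.002,0.239,0,0,0,1],[-0.014,-0.002,0.239,0,0,0,1],[-0.014,-0.002,0.239,0,0,0,1],[-0.014,-0.002,0.239,0,0,0,1],[-0.014,-0.002,0.239,0,0,0,1],[-0.014,-0.002,0.239,0,0,0,1]]]' 25
python3 -m inch '[[[0,0,-0.1,0,0,0,1],[0,0,-0.2,0,0,0,1],[0,0,-0.25,0,0,0,1],[0,0,-0.25,0,0,0,1]]]'
python3 -c "
from h import *
togo([.6082,.195,.16],.042)"
```

```text
clock: 45.05
tcp_pos: [0.5634, -0.2786, 0.0725]
orientation: [0.001, 0.741, 0.671, 0.001]
wrist_force: [1.2, 2.6, 7.2]
finger_gap: 0.0288
grip_force: 25.2
clock: 45.45
tcp_pos: [0.5635, -0.2792, 0.1745]
orientation: [0.003, 0.741, 0.671, 0.001]
wrist_force: [0.5, 0.7, -0.8]
finger_gap: 0.0289
grip_force: 25.0
shift [ 1.191  -0.0069  0.0318] turn [ 0.0036  0.0027 -0.0902]
```

```bash
python3 -m inch '[[[1,-0.006,0.03,0,0,-0.09,1],[1,-0.006,0.03,0,0,-0.09,1],[1,-0.006,0.03,0,0,-0.09,1],[1,-0.006,0.03,0,0,-0.09,1],[1,-0.006,0.03,0,0,-0.09,1],[1,-0.006,0.03,0,0,-0.09,1],[1,-0.006,0.03,0,0,-0.09,1],[1,-0.006,0.03,0,0,-0.09,1],[1,-0.006,0.03,0,0,-0.09,1],[1,-0.006,0.03,0,0,-0.09,1]]]'
python3 -c "
from h import *
togo([.6082,.195,.032],.042)"
```

```text
clock: 46.45
tcp_pos: [0.5994, 0.1206, 0.1575]
orientation: [-0.001, 0.691, 0.722, -0.001]
wrist_force: [0.8, -0.0, -0.6]
finger_gap: 0.0288
grip_force: 25.0
shift [0.1848 0.0308 0.3136] turn [-0.0013  0.0002  0.0012]
```

```bash
python3 -m inch '[[[0.187,0.028,0,0,0,0,1],[0.187,0.028,0.05,0,0,0,1],[0.187,0.028,0.15,0,0,0,1],[0.187,0.028,0.25,0,0,0,1],[0.187,0.028,0.31,0,0,0,1],[0.187,0.028,0.312,0,0,0,1],[0.187,0.028,0.312,0,0,0,1]]]'
python3 -c "
from h import *
togo([.6082,.195,.027],.042)"
```

```text
clock: 47.15
tcp_pos: [0.6085, 0.1938, 0.0343]
orientation: [0.0, 0.693, 0.721, -0.0]
wrist_force: [-0.4, -0.5, -0.9]
finger_gap: 0.0291
grip_force: 25.0
shift [ 0.0031 -0.0006  0.0182] turn [-0.      0.0001 -0.0012]
```

```bash
python3 -m inch '[[[0.003,0,0.01,0,0,0,1],[0.003,0,0.016,0,0,0,1],[0.003,0,0.019,0,0,0,1],[0.003,0,0.019,0,0,0,1],[0.003,0,0.019,0,0,0,1]]]'
python3 -m inch '[[[0,0,0.001,0,0,0,0.4],[0,0,0,0,0,0,0.4],[0,0,0,0,0,0,0.4],[0,0,0,0,0,0,0.4],[0,0,-0.1,0,0,0,0.4],[0,0,-0.22,0,0,0,0.4],[0,0,-0.34,0,0,0,0.4],[0,0,-0.34,0,0,0,0.4]]]'
python3 -c "
from h import *
togo([.5567,-.338,.165],-.0995)"
```

```text
clock: 47.65
tcp_pos: [0.6083, 0.1961, 0.0275]
orientation: [0.001, 0.692, 0.722, 0.001]
wrist_force: [-2.2, -1.6, 5.0]
finger_gap: 0.0293
grip_force: 25.4
clock: 48.45
tcp_pos: [0.6105, 0.1965, 0.1695]
orientation: [0.004, 0.692, 0.722, 0.005]
wrist_force: [0.4, 0.1, -0.3]
finger_gap: 0.0515
grip_force: 0.0
shift [-1.3296 -0.1904  0.0074] turn [ 0.0081 -0.0013  0.09  ]
```

```bash
python3 -m inch '[[[-1,-0.143,0,0,0,0.09,0.3],[-1,-0.143,0,0,0,0.09,0.3],[-1,-0.143,0,0,0,0.09,0.3],[-1,-0.143,0,0,0,0.09,0.3],[-1,-0.143,0,0,0,0.09,0.3],[-1,-0.143,0,0,0,0.09,0.3],[-1,-0.143,0,0,0,0.09,0.3],[-1,-0.143,0,0,0,0.09,0.3],[-1,-0.143,0,0,0,0.09,0.3]]]'
python3 -c "
from h import *
togo([.5567,-.338,.165],-.0995)"
```

```text
clock: 49.35
tcp_pos: [0.5666, -0.2112, 0.1616]
orientation: [0.0, 0.743, 0.669, -0.0]
wrist_force: [0.9, 0.6, -0.5]
finger_gap: 0.0598
grip_force: 0.0
shift [-0.3178  0.0087 -0.0082] turn [-0.0001  0.0007 -0.0038]
```

```bash
python3 -m inch '[[[-0.32,0.009,-0.01,0,0,0,0.3],[-0.32,0.009,-0.01,0,0,0,0.3],[-0.32,0.009,-0.01,0,0,0,0.3],[-0.32,0.009,-0.01,0,0,0,0.3],[-0.32,0.009,-0.01,0,0,0,0.3]]]'
python3 - <<'E'
import vials; vials.plate("wrist")
vials.togo([.557,-.338,.0745],-.0995)
E
```

```text
clock: 49.85
tcp_pos: [0.5583, -0.333, 0.1657]
orientation: [-0.001, 0.742, 0.671, 0.0]
wrist_force: [0.2, 0.6, -0.4]
finger_gap: 0.0599
grip_force: 0.0
own -0.001 -0.086 world cap [ 0.5563 -0.3379  0.111 ] top 0.114 2537
shift [-0.0147 -0.0022  0.2285] turn [-0.0004 -0.0006  0.0003]
```

```bash
python3 -m inch '[[[-0.013,-0.003,0.1,0,0,0,0.3],[-0.013,-0.003,0.2,0,0,0,0.3],[-0.013,-0.003,0.227,0,0,0,0.3],[-0.013,-0.003,0.227,0,0,0,0.3],[-0.013,-0.003,0.227,0,0,0,1],[-0.013,-0.003,0.227,0,0,0,1],[-0.013,-0.003,0.227,0,0,0,1],[-0.013,-0.003,0.227,0,0,0,1],[-0.013,-0.003,0.227,0,0,0,1],[-0.013,-0.003,0.227,0,0,0,1]]]' 25
python3 -m inch '[[[0,0,-0.1,0,0,0,1],[0,0,-0.2,0,0,0,1],[0,0,-0.25,0,0,0,1],[0,0,-0.25,0,0,0,1]]]'
python3 -c "
from h import *
togo([.6106,.138,.16],.042)"
```

```text
clock: 50.9
tcp_pos: [0.5576, -0.339, 0.078]
orientation: [0.002, 0.741, 0.671, 0.001]
wrist_force: [1.4, 2.1, 7.5]
finger_gap: 0.0354
grip_force: 25.3
clock: 51.3
tcp_pos: [0.5576, -0.3395, 0.1799]
orientation: [0.004, 0.741, 0.671, 0.0]
wrist_force: [-0.2, 0.1, -0.9]
finger_gap: 0.0349
grip_force: 25.4
shift [1.2012 0.0127 0.0442] turn [ 0.0039  0.0032 -0.0902]
```

```bash
python3 -m inch '[[[1,0.01,0.03,0,0,-0.09,1],[1,0.01,0.03,0,0,-0.09,1],[1,0.01,0.03,0,0,-0.09,1],[1,0.01,0.03,0,0,-0.09,1],[1,0.01,0.03,0,0,-0.09,1],[1,0.01,0.03,0,0,-0.09,1],[1,0.01,0.03,0,0,-0.09,1],[1,0.01,0.03,0,0,-0.09,1],[1,0.01,0.03,0,0,-0.09,1],[1,0.01,0.03,0,0,-0.09,1]]]'
python3 -c "
from h import *
togo([.6106,.138,.037],.042)"
```

```text
clock: 52.3
tcp_pos: [0.5999, 0.0599, 0.1625]
orientation: [-0.001, 0.691, 0.722, -0.001]
wrist_force: [-0.5, -0.7, -2.4]
finger_gap: 0.0353
grip_force: 25.5
shift [0.1938 0.0357 0.3137] turn [-0.001   0.      0.0012]
```

```bash
python3 -m inch '[[[0.196,0.033,0,0,0,0,1],[0.196,0.033,0.05,0,0,0,1],[0.196,0.033,0.15,0,0,0,1],[0.196,0.033,0.25,0,0,0,1],[0.196,0.033,0.31,0,0,0,1],[0.196,0.033,0.312,0,0,0,1],[0.196,0.033,0.312,0,0,0,1]]]'
python3 -c "
from h import *
togo([.6106,.138,.032],.042)"
```

```text
clock: 53.0
tcp_pos: [0.6108, 0.1366, 0.0391]
orientation: [0.0, 0.693, 0.721, -0.0]
wrist_force: [-0.1, 0.1, 1.1]
finger_gap: 0.0351
grip_force: 25.8
shift [ 0.0036 -0.0002  0.0177] turn [-0.      0.0001 -0.0012]
```

```bash
python3 -m inch '[[[0.003,0,0.01,0,0,0,1],[0.003,0,0.016,0,0,0,1],[0.003,0,0.019,0,0,0,1],[0.003,0,0.019,0,0,0,1],[0.003,0,0.019,0,0,0,1]]]'
python3 -m inch '[[[0,0,0.001,0,0,0,0.4],[0,0,0,0,0,0,0.4],[0,0,0,0,0,0,0.4],[0,0,0,0,0,0,0.4],[0,0,-0.1,0,0,0,0.4],[0,0,-0.22,0,0,0,0.4],[0,0,-0.34,0,0,0,0.4],[0,0,-0.44,0,0,0,0.4]]]'
python3 -c "
from h import *
togo([.4,.05,.25])"
```

```text
clock: 53.5
tcp_pos: [0.6108, 0.1389, 0.0328]
orientation: [0.001, 0.692, 0.722, 0.001]
wrist_force: [-1.9, -0.3, 7.2]
finger_gap: 0.0355
grip_force: 26.3
clock: 54.3
tcp_pos: [0.6103, 0.139, 0.2099]
orientation: [0.001, 0.692, 0.722, 0.001]
wrist_force: [0.4, -0.2, -0.5]
finger_gap: 0.0514
grip_force: 0.0
shift [-0.2004 -0.5345 -0.1012] turn [0. 0. 0.]
```

```bash
python3 -m inch '[[[-0.2,-0.5,-0.1,0,0,0,0.4],[-0.2,-0.5,-0.1,0,0,0,0.4],[-0.2,-0.5,-0.1,0,0,0,0.4],[-0.2,-0.5,-0.1,0,0,0,0.4],[-0.2,-0.5,-0.1,0,0,0,0.4],[-0.2,-0.5,-0.1,0,0,0,0.4]]]'
python3 - <<'E'
from h import *
p,d=eyes.snapshot("top"); cv2.imwrite("pics/t7.png",cv2.resize(p[90:260,90:430],None,fx=2.3,fy=2.3,interpolation=2))
u,v,P=cloud("top",d); c,s=np.cos(.042),np.sin(.042); D=P[:,:2]-[.607,.223]; x=c*D[:,0]+s*D[:,1]; y=-s*D[:,0]+c*D[:,1]
m=(abs(x)<.064)&(abs(y)<.114)&(P[:,2]>.04)&(P[:,2]<.09); img=np.zeros(d.shape,np.uint8); img[v[m],u[m]]=1; k,l=cv2.connectedComponents(img)
for i in range(1,k):
    j=m&(l[v,u]==i); print(x[j].mean().round(3),y[j].mean().round(3),P[j,2].max().round(3),j.sum())
E
```

```text
clock: 54.9
tcp_pos: [0.4123, 0.0502, 0.2481]
orientation: [0.001, 0.693, 0.721, 0.0]
wrist_force: [-1.0, 0.7, -0.2]
finger_gap: 0.0512
grip_force: 0.0
0.03 0.055 0.06 36
0.022 0.047 0.041 1
-0.002 -0.086 0.072 99
-0.002 0.029 0.07 99
-0.0 -0.029 0.059 32
```

View pics/t7.png

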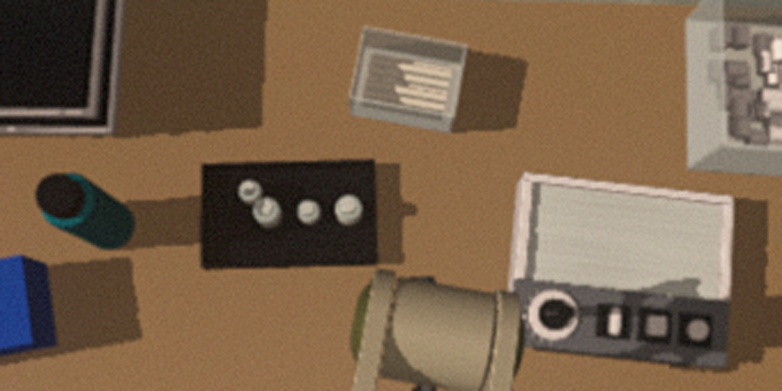

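```bash
python3 - <<'E'
from h import *
p,d=eyes.snapshot("top"); a=p[150:215,170:260]; b=p[205:250,300:362]
a=cv2.resize(a,(600,433),interpolation=2)[:400,:400]; b=cv2.resize(b,(380,276),interpolation=2); b=cv2.copyMakeBorder(b,0,124,0,0,0)
cv2.imwrite("pics/f.png",cv2.convertScaleAbs(np.hstack([a,b]),alpha=1.4)); s=st(); print(np.abs(s["joint_vel"]).max())
E
```

```text
{'clock': 55.0, 'tcp_pos': [0.414, 0.051, 0.247], 'orientation': [0.0, 0.692, 0.721, 0.0], 'wrist_force': [-0.538, 0.161, -0.629], 'finger_gap': 0.052, 'grip_force': 0.0} q [-0.16  0.14  1.62  0.    1.38 -0.2 ]
0.029640927164034298
```

View pics/f.png

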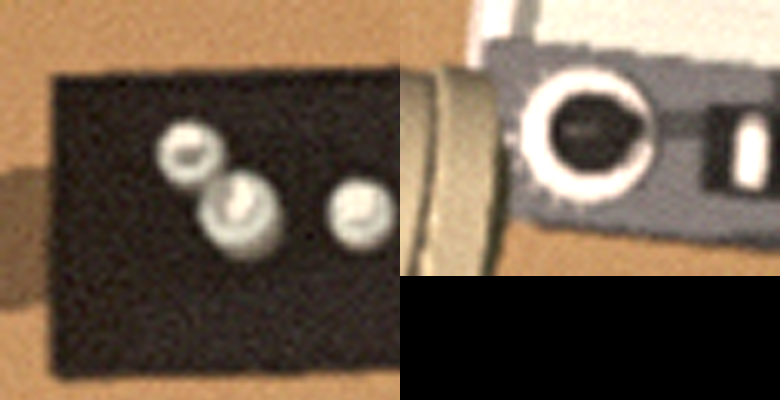

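The knocked vial (188,155) still stands upright in the tray, and the other vials are standing. The dial pointer (570–600,130) still points to the mark. Handing in.

```bash
python3 -m inch '[[[0,0,0,0,0,0,0.4],[0,0,0,0,0,0,0.4],[0,0,0,0,0,0,0.4]]]'; python3 -c "
from workcell import order; print(order.finish_job())"
```

```text
clock: 55.3
tcp_pos: [0.4143, 0.0509, 0.2467]
orientation: [-0.0, 0.692, 0.722, -0.0]
wrist_force: [0.2, 0.3, 0.4]
finger_gap: 0.0509
grip_force: 0.0
the job is handed in; nothing more can be done
None
```

I handed the job in at 55 s with every step carried out, but no verdict came back: the four vials were on the warmer, dial at the mark, for the key presses (square, round twice, bar), and the last pictures show all four upright in the tray (one knocked about 4 cm but still inside) and the dial still at the mark.

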